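# Weigh a charge of grinding cylinders and pour it into the mill jar

## Task

Charge the mill jar: take the dust cover off the funnel, and add brass cylinders from the tray, one at a time, to the scoop on the spring scale until the pan, left to itself, rests with its pointer on the green mark. Then pour the whole weighed batch from the scoop through the funnel into the jar. Finish with the empty scoop standing on the pan and the cover back on the funnel; the spare cylinders stay in the tray, and the lens barrel, the capped jar and the steel can are left alone.

Things in the scene. Friction and masses are not known exactly. Their poses are not given: they have to be found in the camera images.
- scoop: open steel scoop, 120 g. Origin: centre of the underside of its floor (70 mm in x, 56 mm in y, sheet 3 mm). Flat side walls (y = +-28 mm) and back wall (+x) 40 mm high; grip it across its sides. On its -x side an open chute 52 mm wide rises from x = -35 mm at 22 degrees to the pouring lip at x = -80 mm, 18 mm up. Tip the lip down 65 degrees or more to empty it. Starts on the pan, lip to the robot
- pan (a joint): how far the scale pan has sunk, m: 0 with nothing on it, 0.024 with the empty scoop, and 0.005 more for every cylinder (at most 0.065). The red pointer on the +x side meets the green mark at 0.049
- pan_top (a point): centre of the top of the flat steel scale pan (120 mm x 100 mm, its axes); 120 mm above the bench when nothing is on it, sinks straight down under load
- scale: green scale housing under the pan, 130 x 120 x 40 mm, fixed; origin under its centre. Its white gauge plate stands on the +x side (x = 70 to 76 mm, 50 mm wide), up to 132 mm above the bench, with a green mark
- stand: fixed funnel stand, base 120 x 180 x 12 mm, two steel posts at y = +-77 mm up to 182 mm; origin at the underside of the base, below the funnel's axis
- funnel_rim (a point): centre of the mouth of the aluminium funnel, level with its rim, 192 mm above the bench; mouth 124 mm inside and 130 mm outside, outlet 38 mm inside, above the jar
- jar (a joint): how far the jar has sunk on its sprung seat, m: 0 empty, 0.002 more for every cylinder in it
- jar_floor (a point): centre of the inner floor of the glass jar under the funnel (50 mm inside, 86 mm deep, 34 mm above the bench when empty); the jar stays in the stand
- cover: dust cover of the funnel: red disc 138 mm across and 5 mm thick, on a black plug 100 mm across and 10 mm deep that goes loosely into the funnel mouth, with a black knob on top, 22 mm diameter, 30 mm tall, standing from 15 to 45 mm above the origin. About 90 g. Origin: centre of the plug's underside, z up; it lies 10 mm below the funnel rim when the cover is on
- tray: fixed blue tray of spare cylinders, 170 mm (x) by 230 mm (y), floor 4 mm thick, walls 4 mm thick and 13 mm high; origin under its centre
- lens: bystander: black lens barrel, 66 mm diameter, 50 mm high, origin under its centre
- vial: bystander: capped glass jar, 48 mm diameter, 70 mm high, origin under its centre
- can: bystander: steel can with a lid, 94 mm diameter, 118 mm high, origin under its centre
- C1: polished brass grinding cylinder, 16 mm diameter and 16 mm long, 25 g, origin at its centre, z along its axis; starts in the scoop, or is absent
- C2: polished brass grinding cylinder, 16 mm diameter and 16 mm long, 25 g, origin at its centre, z along its axis; starts in the scoop, or is absent
- C3: polished brass grinding cylinder, 16 mm diameter and 16 mm long, 25 g, origin at its centre, z along its axis; starts in the scoop, or is absent
- T1: polished brass grinding cylinder, 16 mm diameter and 16 mm long, 25 g, origin at its centre, z along its axis; starts standing in the tray
- T2: polished brass grinding cylinder, 16 mm diameter and 16 mm long, 25 g, origin at its centre, z along its axis; starts standing in the tray
- T3: polished brass grinding cylinder, 16 mm diameter and 16 mm long, 25 g, origin at its centre, z along its axis; starts standing in the tray
- T4: polished brass grinding cylinder, 16 mm diameter and 16 mm long, 25 g, origin at its centre, z along its axis; starts standing in the tray
- T5: polished brass grinding cylinder, 16 mm diameter and 16 mm long, 25 g, origin at its centre, z along its axis; starts standing in the tray

How it is judged:
On the way, in this order (a step that is already met when the one before it is completed fails the run):
1. the scale with the scoop on it rests at the mark, untouched by the robot (value of joint pan between 0.047 and 0.051 m and velocity of joint pan between -0.005 and 0.005 m/s and angle between scoop's own z axis and vertical below 0.1 rad and horizontal distance between scoop and pan_top below 0.05 m and contact force between each of the fingers, the arm and pan below 0.1 N and contact force between each of the fingers, the arm and scoop below 0.1 N), for 0.4 s.
2. the scoop is tipped by 0.5 rad or more with its middle over or beside the funnel (within 150 mm) and higher than the rim (angle between scoop's own z axis and vertical above 0.5 rad and horizontal distance between scoop and funnel_rim below 0.15 m and height (world z) of scoop above 0.19 m).
3. the weighed batch of five lies in the jar, every other cylinder in the tray (horizontal distance between each of C1, C2, C3 and jar_floor below 0.027 m and z of C1 in the frame of jar_floor between 0 and 0.075 m and z of C2 in the frame of jar_floor between 0 and 0.075 m and z of C3 in the frame of jar_floor between 0 and 0.075 m and ((horizontal distance between T1 and jar_floor below 0.027 m and z of T1 in the frame of jar_floor between 0 and 0.075 m) or (x of T1 in the frame of tray between -0.085 and 0.085 m and y of T1 in the frame of tray between -0.115 and 0.115 m and z of T1 in the frame of tray between 0 and 0.035 m)) and ((horizontal distance between T2 and jar_floor below 0.027 m and z of T2 in the frame of jar_floor between 0 and 0.075 m) or (x of T2 in the frame of tray between -0.085 and 0.085 m and y of T2 in the frame of tray between -0.115 and 0.115 m and z of T2 in the frame of tray between 0 and 0.035 m)) and ((horizontal distance between T3 and jar_floor below 0.027 m and z of T3 in the frame of jar_floor between 0 and 0.075 m) or (x of T3 in the frame of tray between -0.085 and 0.085 m and y of T3 in the frame of tray between -0.115 and 0.115 m and z of T3 in the frame of tray between 0 and 0.035 m)) and ((horizontal distance between T4 and jar_floor below 0.027 m and z of T4 in the frame of jar_floor between 0 and 0.075 m) or (x of T4 in the frame of tray between -0.085 and 0.085 m and y of T4 in the frame of tray between -0.115 and 0.115 m and z of T4 in the frame of tray between 0 and 0.035 m)) and ((horizontal distance between T5 and jar_floor below 0.027 m and z of T5 in the frame of jar_floor between 0 and 0.075 m) or (x of T5 in the frame of tray between -0.085 and 0.085 m and y of T5 in the frame of tray between -0.115 and 0.115 m and z of T5 in the frame of tray between 0 and 0.035 m)) and value of joint jar between 0.0087 and 0.0113 m), for 0.3 s.
At the end, for the whole second after the job is handed in: Five cylinders in the jar (sunk 8.7 to 11.3 mm), including all that began in the scoop, the rest in the tray; the empty scoop upright on the pan (sunk 22 to 26 mm), within 50 mm of its centre; the cover level on the funnel (within 15 mm, plug 6 to 13 mm below the rim); at rest (all of step 3 and value of joint pan between 0.022 and 0.026 m and angle between scoop's own z axis and vertical below 0.1 rad and horizontal distance between scoop and pan_top below 0.05 m and linear speed of each of scoop, cover below 0.02 m/s and horizontal distance between cover and funnel_rim below 0.015 m and z of cover in the frame of funnel_rim between -0.013 and -0.006 m and angle between cover's own z axis and vertical below 0.06 rad); the robot touches nothing.
It fails at once if the lens barrel is pushed more than 30 mm or tipped over (distance of lens from where it was at the start of the episode above 0.03 m or angle between lens's own z axis and vertical above 0.5 rad).
It fails at once if the capped jar is pushed more than 30 mm or tipped over (distance of vial from where it was at the start of the episode above 0.03 m or angle between vial's own z axis and vertical above 0.5 rad).
It fails at once if the steel can is pushed more than 30 mm or tipped over (distance of can from where it was at the start of the episode above 0.03 m or angle between can's own z axis and vertical above 0.5 rad).
Of C1, C2, C3 only 1 to 3 are there at a start; the rules pass over those that are not, and their reading is None.
At some moment in a run one of T1, T2, T3, T4, T5 may be knocked a few centimetres aside while the robot is not near it.
It also fails if it takes over 210 s, if anything falls off the work surface, if the arm or the gripper's body presses on something with over 40 N, if the wrist force passes 120 N, or if a joint passes its speed limit or range.

## Robot

A 7-joint arm with a two-finger parallel gripper is mounted at the origin on the work surface. World frame = base frame: x ahead of the robot, y to its left, z up, the work surface at z = 0. Lengths are in m, angles in rad, forces in N, time in s.
With the tool pointing down it reaches from about 0.425 to 0.875 m from the base axis. Payload 8.4 kg.
Tool frame: the origin (TCP) lies between the finger pads; the fingertips stand 25 mm ahead of it and the grasp point (between the pads) lies 6 mm ahead of it; z points along the fingers, y is the line along which they close (so a half turn about z gives the same grasp; the last joint's range is limited). The gripper opens to 85 mm and grips with 20 to 120 N. Pads are 22 mm wide; open, the fingers measure 114 mm over their backs; the gripper's body (76 mm by 85 mm) begins 54 mm behind the grasp point. The pads swing forward as they close: fully open they stand 13 mm farther back than shut.
Start: joints at [-1.369, 0.333, 0.04, 1.465, -0.013, 1.343, -0.059], TCP at [0.193, 0.621, 0.22] pointing down, gripper open.
Joint ranges: [-2.58, 2.58], [-0.38, 2.09], [-1.3, 1.39], [0.25, 2.4], [-1.5, 4.64], [0.08, 2.09], [-2.65, 2.65]. Speed limits (rad/s): [2.22, 2.22, 2.79, 2.79, 3.14, 3.14, 3.14].

## Interface

Orientations are given as [roll, pitch, yaw] about the fixed x, y, z axes, in that order (R = Rz(yaw) Ry(pitch) Rx(roll)).
In Python, from plant import * gives the robot as it stands.
- The arm moves only by the tool send_rows, never from a script. Its argument "plan" is a list of rows, each a list of 6 numbers: the shift along the tool's x, y, z normalised to -1 to 1, where 1 is 120 mm, then the turn, a rotation vector about the tool's x, y, z normalised to -1 to 1, where 1 is 2 rad. In form: [[dx, dy, dz, ax, ay, az], ...]. A call has 1 to 12 rows; each row shifts and turns the commanded pose from where the row before left it, along the tool's axes as they then stand; what a row does not reach is not made up. A row lasts 1/8 s, in which the tool goes at most 62.5 mm and 10.7 degrees, less where a joint would pass 70% of its speed; a pose out of reach is approached as far as the arm can. A call with a number of a shift or a turn outside -1 to 1 is refused whole. A call with a gripper value outside its range is refused whole. "jaw" is the opening in per cent of the stroke, from 0 (shut) to 100 (fully open), set as the call begins (left out, the last holds). The fingers move at their own pace and stop on an object; "grip_force" is the grip in N (left out, the last holds). Time passes only in rows, so rows that do not move let the fingers close. It gives the time, the measured TCP pose, the force, the opening and the grip force at its end, in the units of the state.
- state(): the state, without advancing time (a new reading comes with each control period).
- snapshot(name): name is "scene" or "top"; returns the picture (400x640x3 uint8, red, green, blue); there is no depth.
- camera_model(name): a dict with "fx", "fy", "cx", "cy" (pixels), "R" (3x3) and "t" (3): a world point X has camera coordinates R X + t. Camera axes: x right, y down, z forward; pixel columns grow to the right and rows downward; lengths in m; the calibration is good to about 2 mm. A picture is of the moment at which its call begins. camera_model takes no time and is no camera call.
- hand_in(): hands the job in; it is judged then, once.
The state is a dict: "time": time; "joint_pos": joint angles; "dq": joint speeds; "tau": joint torques, N m; "tool_pos": TCP position; "tcp_rot": TCP orientation; "ft_force": force on the tool from outside, world axes, zero at the start; "ft_torque": the same for the moment, N m; "grip_width": finger opening in m; "grip_force": force on a finger pad.
Only numpy, scipy, OpenCV 4.12 (cv2) and the standard library are available. Lean on these libraries where they do the work, as an engineer would, in place of code of your own. Each camera call takes 0.05 s, during which the arm holds its last target. There are 200 camera calls.

## Working session

There is one attempt and no reset: what is moved stays moved. The work goes in short steps, Python scripts to look and compute and a tool call to move; the robot and the scene stay as the last step left them, time stands still between calls to the robot, and variables do not carry over. Pictures are saved under pics/ and viewed, at most 14 in all, crops included, and the job is handed in when it is done.

Besides the shell and the picture viewer there is one more tool, called after "Emit:" by a JSON object that holds its "name" and its "arguments", one argument or row to a line. send_rows: Moves the arm, as the interface text tells. Its arguments: {"type":"object","properties":{"plan":{"type":"array"},"jaw":{"type":"number"},"grip_force":{"type":"number"}},"required":["plan"]}

```bash
ls; mkdir -p pics; python3 - <<'E'
from plant import *
import cv2,numpy as np
for n in("scene","top"):
    cv2.imwrite(f"pics/{n}0.png",snapshot(n)[:,:,::-1]); c=camera_model(n); print(n,{k:np.round(v,4).tolist() for k,v in c.items()})
print(state())
E
```

```text
pics
scene {'fx': 450.7957, 'fy': 450.7957, 'cx': 312.6611, 'cy': 199.6804, 'R': [[0.8226, 0.5686, 0.0098], [0.4277, -0.6072, -0.6696], [-0.3748, 0.555, -0.7427]], 't': [-0.4995, -0.1744, 1.5177]}
top {'fx': 373.389, 'fy': 373.389, 'cx': 322.1353, 'cy': 202.5991, 'R': [[-0.0624, -0.998, 0.006], [-0.9752, 0.0597, -0.2131], [0.2123, -0.0191, -0.977]], 't': [0.016, 0.6509, 1.1292]}
{'time': 0.1, 'joint_pos': array([-1.36920948,  0.33385655,  0.0398317 ,  1.46621402, -0.01340218,
        1.34324848, -0.05849165]), 'dq': array([-3.51373976e-04, -2.14788054e-03,  8.61450263e-04, -1.57430548e-03,
        1.08914789e-03,  3.71863184e-05, -1.53400680e-03]), 'tau': array([ 3.13871300e-03, -6.60016751e+01,  1.36958499e+00, -4.06482410e+01,
        1.71202014e-02,  8.76792648e-03, -5.26767724e-05]), 'tool_pos': array([0.19244996, 0.62041017, 0.21948381]), 'tcp_rot': array([-3.14013401e+00,  8.24849170e-05,  2.84083703e+00]), 'ft_force': array([-0.09772671, -0.18624612, -0.09400497]), 'ft_torque': array([-0.01929682,  0.00240316, -0.01921113]), 'grip_force': 0.0, 'grip_width': 0.08559459805407593}
```

View pics/scene0.png

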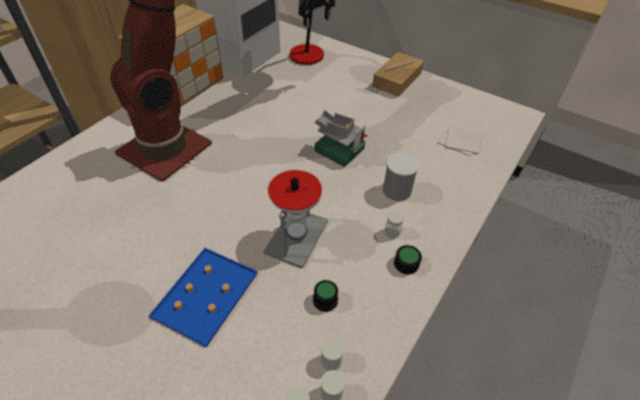

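View pics/top0.png

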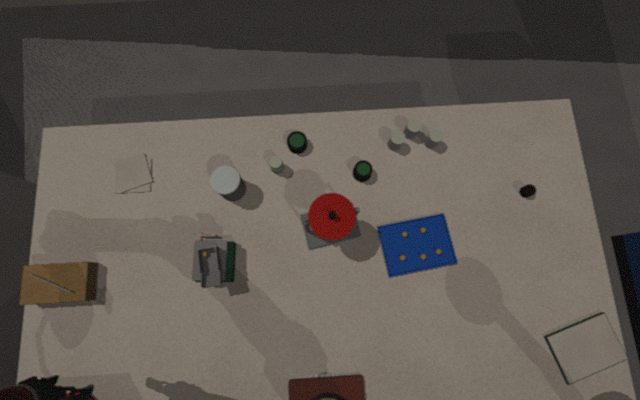

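```bash
cat > h.py <<'E'
from plant import *
import cv2,numpy as np
from scipy.spatial.transform import Rotation as Rn
def proj(n,X):
    c=camera_model(n); p=c["R"]@np.array(X,float)+c["t"]; return np.array([c["fx"]*p[0]/p[2]+c["cx"],c["fy"]*p[1]/p[2]+c["cy"]])
def ray(n,u,v):
    c=camera_model(n);R=np.array(c["R"]);t=np.array(c["t"])
    d=R.T@np.array([(u-c["cx"])/c["fx"],(v-c["cy"])/c["fy"],1]); return -R.T@t,d
def cast(n,u,v,z):
    o,d=ray(n,u,v); return o+d*(z-o[2])/d[2]
def tri(a,b):
    (o,d),(p,e)=ray("scene",*a),ray("top",*b)
    s=np.linalg.lstsq(np.c_[d,-e],p-o,rcond=None)[0]; A=o+d*s[0];B=p+e*s[1]; return (A+B)/2,np.linalg.norm(A-B)
def blobs(im,lo,hi,amin=4,roi=None):
    hsv=cv2.cvtColor(im,cv2.COLOR_RGB2HSV); m=cv2.inRange(hsv,np.array(lo),np.array(hi))
    if roi: k=np.zeros_like(m);k[roi[1]:roi[3],roi[0]:roi[2]]=1;m=m*k
    n,l,s,c=cv2.connectedComponentsWithStats(m)
    return [(c[i].round(1).tolist(),int(s[i,4]),s[i,:4].tolist()) for i in range(1,n) if s[i,4]>=amin],m
def crop(im,r,f): return cv2.resize(im[r[1]:r[3],r[0]:r[2]],None,fx=f,fy=f,interpolation=cv2.INTER_CUBIC)[:,:,::-1]
E
python3 - <<'E'
from h import *
a=cv2.cvtColor(cv2.imread("pics/scene0.png"),cv2.COLOR_BGR2RGB);b=cv2.cvtColor(cv2.imread("pics/top0.png"),cv2.COLOR_BGR2RGB)
print("red",blobs(a,(0,150,100),(8,255,255),40)[0],blobs(b,(0,150,80),(8,255,255),40)[0])
print("blue",end='')
for n,i in(("scene",a),("top",b)):
    bl,m=blobs(i,(100,120,40),(125,255,255),300); print(bl)
    c=max(cv2.findContours(m,0,2)[0],key=cv2.contourArea) if n=="scene" else max([k for k in cv2.findContours(m,0,2)[0] if k[:,0,0].max()<500],key=cv2.contourArea)
    r=cv2.boxPoints(cv2.minAreaRect(c)); q=cv2.approxPolyDP(c,8,True)[:,0]; print(n,[cast(n,*p,.008).round(3)[:2].tolist() for p in q])
    x,y,w,h=cv2.boundingRect(c)
    bb,_=blobs(i,(8,90,90),(30,255,255),3,(x,y,x+w,y+h)); print([(k[1],cast(n,*k[0],.014).round(3)[:2].tolist()) for k in bb])
v=np.hstack([cv2.resize(crop(a,(300,100,380,175),5),(400,375)),cv2.resize(crop(b,(180,225,250,295),5),(375,375))])
cv2.imwrite("pics/c1.png",v)
E
```

```text
red [([306.7, 53.4], 404, [290, 44, 33, 19]), ([294.4, 190.1], 1516, [268, 170, 53, 40])] [([331.3, 216.4], 1420, [308, 193, 48, 47])]
blue[([203.8, 296.5], 5036, [150, 249, 107, 97])]
scene [[0.406, -0.232], [0.439, -0.453], [0.602, -0.429], [0.568, -0.205]]
[(28, [0.464, -0.275]), (29, [0.462, -0.343]), (30, [0.539, -0.29]), (33, [0.476, -0.395]), (33, [0.549, -0.353])]
[([416.3, 244.8], 3276, [378, 214, 79, 63])]
top [[0.6, -0.426], [0.57, -0.206], [0.407, -0.23], [0.439, -0.451]]
[(14, [0.551, -0.352]), (12, [0.54, -0.29]), (16, [0.476, -0.394]), (16, [0.463, -0.343]), (16, [0.464, -0.274])]
```

View pics/c1.png

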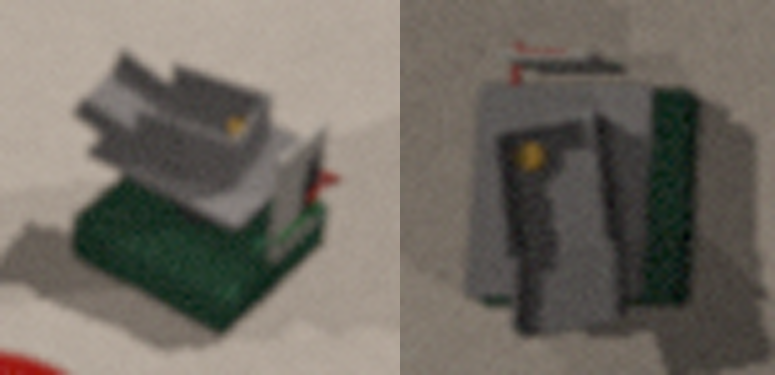

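```bash
python3 - <<'E'
from h import *
a=cv2.cvtColor(cv2.imread("pics/scene0.png"),cv2.COLOR_BGR2RGB);b=cv2.cvtColor(cv2.imread("pics/top0.png"),cv2.COLOR_BGR2RGB)
v=np.hstack([cv2.convertScaleAbs(crop(a,(312,105,372,165),6.5),alpha=1.5),cv2.convertScaleAbs(crop(b,(188,230,248,290),6.5),alpha=2)])
cv2.imwrite("pics/c2.png",v)
R=(310,120,375,165)
print("ptr",blobs(a,(0,110,70),(8,255,255),3,R)[0],blobs(a,(172,110,70),(180,255,255),3,R)[0])
print("ptr top",blobs(b,(0,90,50),(10,255,255),2,(185,230,250,245))[0])
print("green",[k for k in blobs(a,(50,60,60),(85,255,255),3,R)[0]])
bl,m=blobs(b,(60,70,15),(95,255,255),30,(180,225,250,295));print("housing top",bl)
bl,m=blobs(a,(60,70,15),(95,255,255),30,R);print("housing sc",bl)
for n,i in(("scene",a),("top",b)):
    m=blobs(i,(0,150,80),(8,255,255),40)[1]; m[:150 ]=0
    c=max(cv2.findContours(m,0,1)[0],key=cv2.contourArea); e=cv2.fitEllipse(cv2.convexHull(c)); print(n,e,cast(n,*e[0],.197))
    k=cv2.inRange(i,np.array([0,0,0]),np.array([60,45,45])); x,y,w,h=cv2.boundingRect(c); kk=np.zeros_like(k);kk[y+3:y+h-8,x+10:x+w-10]=k[y+3:y+h-8,x+10:x+w-10]
    print(cv2.connectedComponentsWithStats(kk)[2:])
bl,_=blobs(a,(8,110,80),(30,255,255),3,(310,105,370,160));print(bl); bl2,_=blobs(b,(8,110,80),(30,255,255),3,(190,235,235,290));print(bl2)
print(tri(bl[0][0],bl2[0][0]))
E
```

```text
ptr [([363.4, 136.6], 11, [361, 135, 6, 5])] []
ptr top [([201.3, 238.3], 6, [201, 237, 2, 4])]
green [([360.1, 143.2], 12, [356, 141, 8, 7]), ([326.6, 148.2], 5, [326, 147, 2, 3]), ([351.3, 148.5], 6, [350, 147, 3, 4]), ([330.1, 149.6], 7, [329, 148, 4, 4]), ([334.0, 152.3], 7, [333, 151, 3, 4]), ([338.7, 151.0], 3, [338, 150, 2, 3]), ([343.0, 153.8], 4, [342, 153, 3, 3]), ([339.2, 155.0], 6, [337, 154, 5, 3]), ([345.2, 157.5], 14, [343, 156, 5, 4])]
housing top [([230.0, 261.0], 225, [225, 242, 10, 40])]
housing sc [([335.8, 150.5], 651, [316, 136, 48, 29])]
scene ((294.5602111816406, 189.77406311035156), (39.323341369628906, 52.85383987426758), 88.41204833984375) [ 0.58553796 -0.05135782  0.197     ]
(array([[     0,      0,    640,    400, 255926],
       [   291,    179,      7,     12,     74]], dtype=int32), array([[319.50736541, 199.50441925],
       [294.02702703, 184.21621622]]))
top ((331.48583984375, 216.39968872070312), (46.20576095581055, 47.82344436645508), 95.81820678710938) [ 0.58138215 -0.04580171  0.197     ]
(array([[     0,      0,    640,    400, 255946],
       [   329,    211,      7,      9,     54]], dtype=int32), array([[319.49737054, 199.49674541],
       [331.96296296, 214.92592593]]))
[([346.5, 124.5], 4, [346, 124, 2, 2])]
[([204.2, 253.8], 16, [203, 252, 4, 5])]
(array([0.50481405, 0.33825553, 0.11273778]), np.float64(0.0034483762024540457))
```

View pics/c2.png

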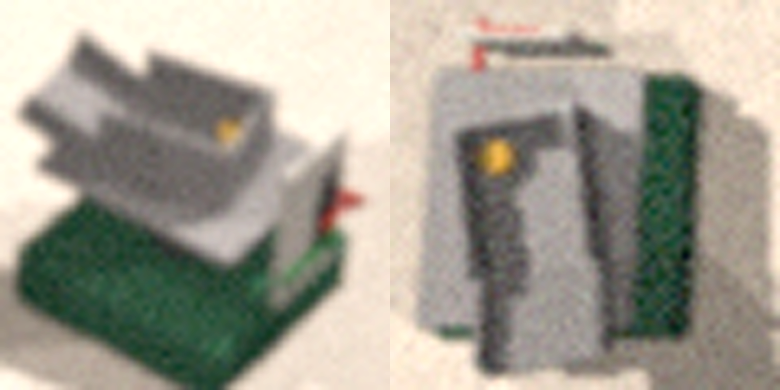

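```bash
python3 - <<'E'
from h import *
f=lambda x,y:(188+(x-390)/6.5,230+y/6.5)
g=lambda x,y:(312+x/6.5,105+y/6.5)
for z in(.131,.126):
  P=[cast("top",*f(*p),z)[:2] for p in((458,130),(575,105),(478,275),(600,260))]
  print(z,np.round(P,4).tolist(),"w",np.linalg.norm(P[0]-P[1]),np.linalg.norm(P[2]-P[3]),"L",np.linalg.norm(P[0]-P[2]),"c",np.mean(P,0), [np.degrees(np.arctan2(*(d[::-1]))) for d in(P[0]-P[2],P[1]-P[3])])
for name,p,q in(("BL",(272,95),(458,130)),("BR",(237,150),(575,105)),("FL",(150,55),(478,275))):
  print(name,*tri(g(*p),f(*q)))
print("pan","xm,ym",*tri(g(232,265),f(642,72)),"left far",)
P=[cast("top",*f(*p),.091)[:2] for p in((440,70),(642,72),(420,325))];print(np.round(P,4))
Q=[cast("top",*f(*p),.04)[:2] for p in((700,80),(690,335))];print("housing",np.round(Q,4))
print([cast("scene",*g(*p),.04).round(4).tolist() for p in((15,270),(215,385),(345,270))])
print("cover",tri((294.56,189.2),(331.49,216.4)),"knob",tri((294,184.2),(332,214.9)))
for s in(.029,.034,.039):
  print(s,[proj("scene",(0.57,.34,.12-s)),proj("scene",(0.57,.34,.12-.049))])
print("lens",[cast("top",*p,.05).round(3).tolist() for p in((297,142),(363,170))],"vial",cast("top",276,163,.07),"can",cast("top",226,180,.118))
E
```

```text
0.131 [[0.5166, 0.3509], [0.5247, 0.2979], [0.451, 0.3415], [0.4542, 0.2868]] w 0.053678999962039814 0.05474741342421185 L 0.06627368992641297 c [0.48660541 0.31927315] [np.float64(8.209924413029292), np.float64(8.914731511426234)]
0.126 [[0.5171, 0.3525], [0.5252, 0.2992], [0.4512, 0.343], [0.4545, 0.2881]] w 0.053920607000264076 0.05499382934882337 L 0.06657198516191726 c [0.48701328 0.32071617] [np.float64(8.209924413029277), np.float64(8.914731511426288)]
BL [0.51808741 0.35309895 0.12756194] 0.003012803203872074
BR [0.52751018 0.30030586 0.13206033] 0.007797614281471975
FL [0.45271725 0.34381121 0.12842957] 0.00434443194272048
pan xm,ym [0.54462366 0.27925246 0.08480127] 0.0022656936824711413 left far
[[0.5498 0.3723]
 [0.543  0.277 ]
 [0.4318 0.3804]]
housing [[0.5437 0.2607]
 [0.4205 0.2672]]
[[0.4338, 0.2595, 0.04], [0.5601, 0.2464, 0.04], [0.5692, 0.3553, 0.04]]
cover (array([ 0.58197635, -0.04618986,  0.19250687]), np.float64(0.0005443634232328217)) knob (array([ 0.58230665, -0.04744083,  0.21194272]), np.float64(0.0016078136383052776))
0.029 [array([364.40897471, 137.05380776]), array([363.8140401 , 141.89198862])]
0.034 [array([364.25908151, 138.2727827 ]), array([363.8140401 , 141.89198862])]
0.039 [array([364.10996536, 139.48543857]), array([363.8140401 , 141.89198862])]
lens [[0.87, 0.047, 0.05], [0.758, -0.168, 0.05]] vial [0.79284894 0.11873111 0.07      ] can [0.73050581 0.27126811 0.118     ]
```

Emit:
{"name": "send_rows", "arguments": {
  "plan": [
    [0,0,-0.1,0,0,0.0793],
    [0,0,-0.1,0,0,0.0793],
    [0,0,-0.1,0,0,0.0793],
    [0,0,-0.1,0,0,0.0793],
    [0,0,-0.1,0,0,0.0793],
    [0,0,-0.1,0,0,0.0793],
    [0,0,-0.1,0,0,0.0793],
    [0,0,-0.1,0,0,0.0793],
    [-0.35,0.2,0,0,0,0],
    [-0.35,0.2,0,0,0,0],
    [-0.35,0.2,0,0,0,0],
    [-0.35,0.2,0,0,0,0]
  ],
  "jaw": 60,
  "grip_force": 40
}}

```text
time: 1.6
tool_pos: [0.2894, 0.4513, 0.3159]
tcp_rot: [-3.141, 0.001, 1.572]
ft_force: [0.2, 0.3, -0.0]
grip_width: 0.0512
grip_force: 0.0
```

Emit:
{"name": "send_rows", "arguments": {
  "plan": [
    [-0.345,0.203,0,0,0,0],
    [-0.345,0.203,0,0,0,0],
    [-0.345,0.203,0,0,0,0],
    [-0.345,0.203,0,0,0,0],
    [-0.345,0.203,0,0,0,0],
    [-0.345,0.203,0,0,0,0],
    [-0.345,0.203,0,0,0,0],
    [-0.345,0.203,0,0,0,0],
    [-0.345,0.203,0,0,0,0],
    [-0.345,0.203,0,0,0,0],
    [-0.345,0.203,0,0,0,0],
    [-0.345,0.203,0,0,0,0]
  ]
}}

```text
time: 3.1
tool_pos: [0.5822, -0.0447, 0.3162]
tcp_rot: [3.142, -0.0, 1.573]
ft_force: [-0.3, 0.4, -0.3]
grip_width: 0.0512
grip_force: 0.0
```

Emit:
{"name": "send_rows", "arguments": {
  "plan": [
    [0,0,0,0,0,0],
    [0,0,0.25,0,0,0],
    [0,0,0.25,0,0,0],
    [0,0,0,0,0,0]
  ]
}}

```text
time: 3.6
tool_pos: [0.5802, -0.0424, 0.2545]
tcp_rot: [-3.138, -0.0, 1.573]
ft_force: [-0.1, -0.6, 0.5]
grip_width: 0.0514
grip_force: 0.0
```

Emit:
{"name": "send_rows", "arguments": {
  "plan": [
    [-0.035,0.015,0.115,0,0,0],
    [0,0,0.115,0,0,0],
    [0,0,0,0,0,0],
    [0,0,0,0,0,0]
  ]
}}

```text
time: 4.1
tool_pos: [0.5836, -0.0478, 0.229]
tcp_rot: [3.141, 0.0, 1.572]
ft_force: [-0.2, -0.0, 0.2]
grip_width: 0.0512
grip_force: 0.0
```

Emit:
{"name": "send_rows", "arguments": {
  "plan": [
    [0,0,0,0,0,0],
    [0,0,0,0,0,0],
    [0,0,0,0,0,0],
    [0,0,0,0,0,0],
    [0,0,0,0,0,0]
  ],
  "jaw": 0
}}

```text
time: 4.72
tool_pos: [0.5835, -0.0478, 0.2287]
tcp_rot: [-3.142, 0.0, 1.572]
ft_force: [-0.1, 0.7, 0.4]
grip_width: -0.0001
grip_force: 0.0
```

```bash
python3 - <<'E'
from h import *
a=snapshot("scene");b=snapshot("top")
p=proj("scene",(.583,-.047,.205)).astype(int);q=proj("top",(.583,-.047,.205)).astype(int);print(p,q,state()["tool_pos"],state()["grip_width"])
w=40
cv2.imwrite("pics/c3.png",np.hstack([crop(a,(p[0]-w,p[1]-w,p[0]+w,p[1]+w),5),crop(b,(q[0]-w,q[1]-w,q[0]+w,q[1]+w),5)]))
E
```

```text
[294 186] [331 215] [ 0.58348517 -0.0477499   0.22873058] 9.24159135376744e-05
```

View pics/c3.png

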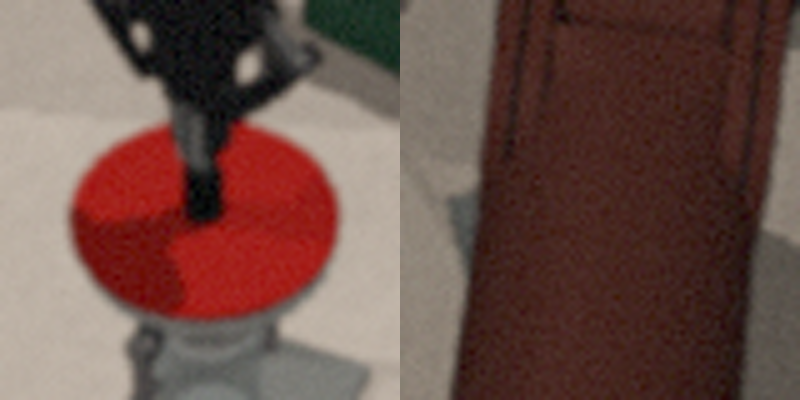

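Emit:
{"name": "send_rows", "arguments": {
  "plan": [
    [0,0,-0.25,0,0,0],
    [0,0,-0.25,0,0,0],
    [0,0,0,0,0,0],
    [0,0,0,0,0,0],
    [0,0,0,0,0,0]
  ],
  "jaw": 40
}}

```text
time: 5.45
tool_pos: [0.583, -0.0476, 0.2878]
tcp_rot: [-3.14, 0.0, 1.572]
ft_force: [-0.6, -1.0, 0.1]
grip_width: 0.0338
grip_force: 0.0
```

```bash
python3 - <<'E'
from h import *
a=snapshot("scene");s=state();T=s["tool_pos"];print(T,s["grip_width"])
r=(250,120,340,220);im=np.ascontiguousarray(crop(a,r,6))
for z,c in((0,(255,255,0)),(-.025,(0,255,0))):
  for x in(-1,1):
    p=proj("scene",T+np.array([x*s["grip_width"]/2,0,z])); cv2.circle(im,tuple(int(v) for v in (p-[r[0],r[1]])*6),3,c,-1)
cv2.imwrite("pics/c4.png",im)
E
```

```text
[ 0.58309211 -0.04765381  0.28786501] 0.03431168690643632
```

View pics/c4.png

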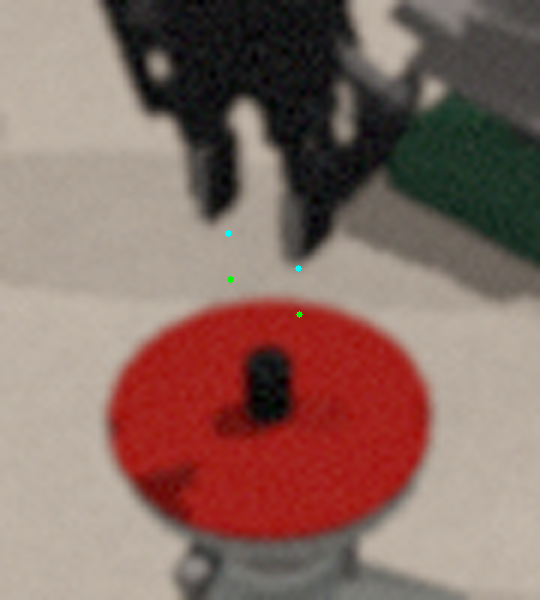

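Emit:
{"name": "send_rows", "arguments": {
  "plan": [
    [0,0,0.22,0,0,0],
    [0,0,0.22,0,0,0],
    [0,0,0.22,0,0,0],
    [0,0,0,0,0,0],
    [0,0,0,0,0,0]
  ]
}}

```text
time: 6.12
tool_pos: [0.5838, -0.0479, 0.2103]
tcp_rot: [3.141, 0.0, 1.572]
ft_force: [0.3, -0.3, 0.3]
grip_width: 0.0339
grip_force: 0.0
```

Emit:
{"name": "send_rows", "arguments": {
  "plan": [
    [0,0,0,0,0,0],
    [0,0,0,0,0,0],
    [0,0,0,0,0,0],
    [0,0,0,0,0,0],
    [0,0,0,0,0,0]
  ],
  "jaw": 0
}}

```text
time: 6.75
tool_pos: [0.5842, -0.0479, 0.2109]
tcp_rot: [3.14, -0.0, 1.572]
ft_force: [-1.2, -0.1, 6.5]
grip_width: 0.0194
grip_force: 39.0
```

Emit:
{"name": "send_rows", "arguments": {
  "plan": [
    [0,0,-0.1,0,0,0],
    [0,0,-0.2,0,0,0],
    [0,0,-0.2,0,0,0],
    [0,0,-0.1,0,0,0],
    [0,0,0,0,0,0],
    [0,0,0,0,0,0]
  ]
}}

```text
time: 7.5
tool_pos: [0.5831, -0.0476, 0.2807]
tcp_rot: [-3.14, 0.0, 1.572]
ft_force: [-0.3, -0.0, 0.0]
grip_width: 0.0192
grip_force: 39.1
```

```bash
python3 - <<'E'
from h import *
a=snapshot("scene");s=state();T=s["tool_pos"];print(T,s["grip_width"])
r=(240,90,350,240)
cv2.imwrite("pics/c5.png",crop(a,r,4))
E
```

```text
[ 0.58304895 -0.04762284  0.28061069] 0.019062003969457196
```

View pics/c5.png

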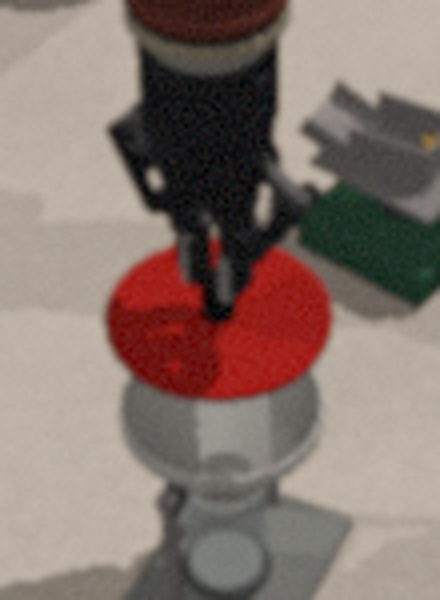

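Emit:
{"name": "send_rows", "arguments": {
  "plan": [
    [0.31,-0.105,0,0,0,0],
    [0.31,-0.105,0,0,0,0],
    [0.31,-0.105,0,0,0,0],
    [0.31,-0.105,0,0,0,0],
    [0.31,-0.105,0,0,0,0],
    [0,0,0.4,0,0,0],
    [0,0,0.4,0,0,0],
    [0,0,0.4,0,0,0],
    [0,0,0.4,0,0,0],
    [0,0,0.3,0,0,0],
    [0,0,0.1,0,0,0],
    [0,0,0,0,0,0]
  ]
}}

```text
time: 9.05
tool_pos: [0.52, 0.1379, 0.0414]
tcp_rot: [-3.141, 0.001, 1.572]
ft_force: [0.4, -0.4, 0.4]
grip_width: 0.0188
grip_force: 39.3
```

Emit:
{"name": "send_rows", "arguments": {
  "plan": [
    [0,0,0.05,0,0,0],
    [0,0,0.04,0,0,0],
    [0,0,0,0,0,0],
    [0,0,0,0,0,0]
  ]
}}

```text
time: 9.55
tool_pos: [0.5205, 0.1383, 0.031]
tcp_rot: [3.141, -0.0, 1.572]
ft_force: [-0.0, 0.7, -0.2]
grip_width: 0.0189
grip_force: 39.3
```

Emit:
{"name": "send_rows", "arguments": {
  "plan": [
    [0,0,0,0,0,0],
    [0,0,0,0,0,0],
    [0,0,0,0,0,0],
    [0,0,-0.4,0,0,0],
    [0,0,-0.4,0,0,0],
    [0,0,-0.4,0,0,0],
    [0,0,-0.3,0,0,0],
    [-0.4,0,0,0,0,0],
    [-0.4,0,0,0,0,0],
    [-0.4,0,0,0,0,0],
    [-0.4,0,0,0,0,0],
    [-0.4,0,0,0,0,0]
  ],
  "jaw": 50
}}

```text
time: 11.05
tool_pos: [0.5204, -0.1033, 0.2109]
tcp_rot: [3.141, -0.001, 1.572]
ft_force: [0.7, 0.6, 0.2]
grip_width: 0.0427
grip_force: 0.0
```

```bash
cat > t.py <<'E'
from h import *
# tray cylinders and pointer
a=snapshot("scene");b=snapshot("top");T=state()["tool_pos"];print("tcp",T.round(4),state()["grip_width"].__round__(4))
for n,i,roi in(("scene",a,(140,240,265,350)),("top",b,(370,205,470,285))):
    print(n,[(k[1],cast(n,*k[0],.014).round(3)[:2].tolist()) for k in blobs(i,(8,90,90),(30,255,255),3,roi)[0]])
print("scoop",[(k[1],k[0]) for k in blobs(a,(8,90,80),(30,255,255),2,(310,105,370,160))[0]],[(k[1],k[0]) for k in blobs(b,(8,90,80),(30,255,255),2,(180,225,240,295))[0]])
print("ptr",blobs(a,(0,110,70),(8,255,255),3,(345,125,385,170))[0])
E
python3 - <<'E'
from t import *
cv2.imwrite("pics/top1.png",crop(b,(180,140,460,300),2.8));cv2.imwrite("pics/scene1.png",a[:,:,::-1])
r=blobs(b,(0,150,60),(8,255,255),40,(200,150,450,330))[0];print("red",r)
E
```

```text
tcp [ 0.5196 -0.108   0.2112] 0.0422
scene [(32, [0.463, -0.275]), (29, [0.462, -0.343]), (30, [0.539, -0.29]), (33, [0.476, -0.395]), (33, [0.549, -0.353])]
top [(14, [0.551, -0.352]), (17, [0.476, -0.394]), (16, [0.463, -0.343]), (6, [0.466, -0.277])]
scoop [(12, [346.7, 124.5])] [(17, [204.1, 253.8])]
ptr [([362.7, 137.0], 10, [361, 135, 5, 5])]
red [([376.2, 194.1], 63, [367, 187, 18, 15]), ([274.7, 248.0], 1191, [255, 228, 41, 41])]
```

View pics/top1.png

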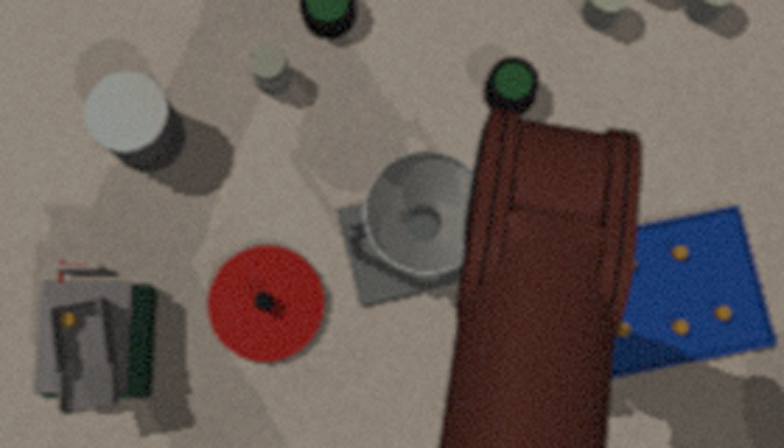

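Emit:
{"name": "send_rows", "arguments": {
  "plan": [
    [-0.38,0.04,0,0,0,0],
    [-0.38,0.04,0,0,0,0],
    [-0.38,0.04,0,0,0,0],
    [-0.38,0.04,0,0,0,0],
    [0,0,0.45,0,0,0],
    [0,0,0.45,0,0,0],
    [0,0,0.4,0,0,0],
    [0,0,0,0,0,0],
    [0,0,0,0,0,0]
  ],
  "jaw": 40
}}

```text
time: 12.28
tool_pos: [0.5409, -0.2847, 0.0566]
tcp_rot: [3.14, 0.001, 1.572]
ft_force: [-0.6, -0.3, 1.5]
grip_width: 0.034
grip_force: 0.0
```

```bash
python3 - <<'E'
from h import *
a=snapshot("scene");s=state();T=s["tool_pos"];print(T,s["tcp_rot"],s["grip_width"])
r=(160,210,280,310)
cv2.imwrite("pics/c6.png",crop(a,r,5))
E
```

```text
[ 0.54128185 -0.28488723  0.05707618] [3.13885471e+00 1.17438400e-03 1.57206132e+00] 0.03430140399372617
```

View pics/c6.png

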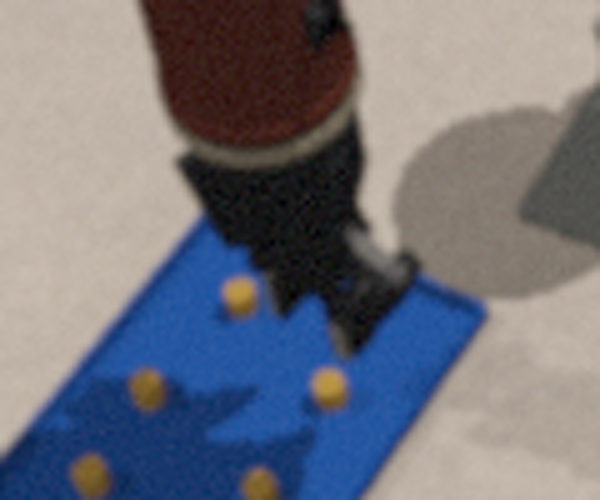

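Emit:
{"name": "send_rows", "arguments": {
  "plan": [
    [-0.043,-0.012,0.1,0,0,0],
    [0,0,0.1,0,0,0],
    [0,0,0.1,0,0,0],
    [0,0,0.05,0,0,0],
    [0,0,0,0,0,0],
    [0,0,0,0,0,0]
  ]
}}

```text
time: 13.08
tool_pos: [0.5387, -0.2896, 0.013]
tcp_rot: [3.141, 0.0, 1.572]
ft_force: [-1.5, -0.3, 0.1]
grip_width: 0.0338
grip_force: 0.0
```

Emit:
{"name": "send_rows", "arguments": {
  "plan": [
    [0,0,0,0,0,0],
    [0,0,0,0,0,0],
    [0,0,0,0,0,0],
    [0,0,0,0,0,0]
  ],
  "jaw": 0
}}

```text
time: 13.58
tool_pos: [0.5385, -0.2894, 0.0128]
tcp_rot: [3.142, -0.0, 1.572]
ft_force: [0.4, -0.4, -1.0]
grip_width: 0.0003
grip_force: 0.0
```

```bash
python3 - <<'E'
from t import *
r=(185,240,265,310)
cv2.imwrite("pics/c7.png",crop(a,r,7))
E
```

```text
tcp [ 0.5385 -0.2894  0.0127] -0.0
scene [(12, [0.463, -0.279]), (27, [0.463, -0.343]), (9, [0.543, -0.293]), (35, [0.475, -0.394]), (35, [0.549, -0.352])]
top []
scoop [(11, [346.5, 124.6])] [(23, [204.0, 253.8])]
ptr [([362.7, 137.0], 10, [361, 135, 5, 5])]
```

View pics/c7.png

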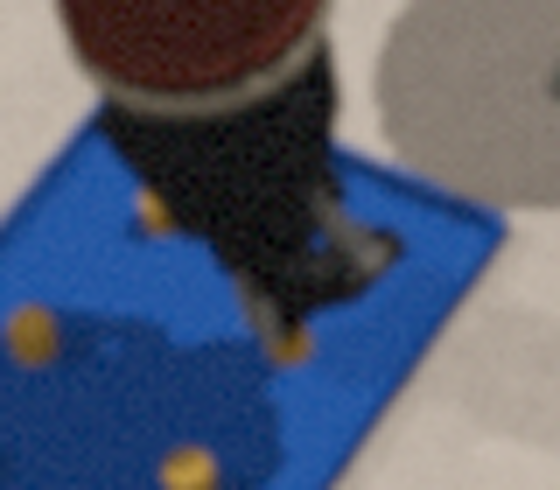

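Emit:
{"name": "send_rows", "arguments": {
  "plan": [
    [0,0,0,0,0,0],
    [0,0,0,0,0,0],
    [0,0,0,0,0,0],
    [0,0,0.04,0,0,0],
    [0,0,0.04,0,0,0],
    [0,0,0.04,0,0,0],
    [0,0,0,0,0,0],
    [0,0,0,0,0,0]
  ],
  "jaw": 40
}}

```text
time: 14.68
tool_pos: [0.5385, -0.2895, -0.0016]
tcp_rot: [-3.142, 0.0, 1.572]
ft_force: [-0.5, -0.2, 1.7]
grip_width: 0.0339
grip_force: 0.0
```

Emit:
{"name": "send_rows", "arguments": {
  "plan": [
    [0,0,0,0,0,0],
    [0,0,0,0,0,0],
    [0,0,0,0,0,0],
    [0,0,0,0,0,0]
  ],
  "jaw": 0
}}

```text
time: 15.18
tool_pos: [0.5387, -0.2895, -0.0014]
tcp_rot: [3.141, 0.0, 1.572]
ft_force: [0.3, 0.1, 4.3]
grip_width: 0.0136
grip_force: 39.2
```

Emit:
{"name": "send_rows", "arguments": {
  "plan": [
    [0,0,-0.2,0,0,0],
    [0,0,-0.45,0,0,0],
    [0,0,-0.45,0,0,0],
    [0,0,-0.45,0,0,0],
    [0,0,-0.4,0,0,0],
    [0.4,-0.04,0,0,0,0],
    [0.4,-0.04,0,0,0,0],
    [0.4,-0.04,0,0,0,0],
    [0.4,-0.04,0,0,0,0],
    [0.4,-0.04,0,0,0,0],
    [0.4,-0.04,0,0,0,0],
    [0.4,-0.04,0,0,0,0]
  ]
}}

```text
time: 16.68
tool_pos: [0.504, 0.0482, 0.2323]
tcp_rot: [3.141, -0.001, 1.572]
ft_force: [-0.0, 0.8, -0.3]
grip_width: 0.0137
grip_force: 39.1
```

Emit:
{"name": "send_rows", "arguments": {
  "plan": [
    [0.4,-0.035,0,0,0,0],
    [0.4,-0.035,0,0,0,0],
    [0.4,-0.035,0,0,0,0],
    [0.4,-0.035,0,0,0,0],
    [0.4,-0.035,0,0,0,0],
    [0.2,0,0,0,0,0],
    [0,0,0.25,0,0,0],
    [0,0,0.25,0,0,0],
    [0,0,0.2,0,0,0],
    [0,0,0,0,0,0],
    [0,0,0,0,0,0]
  ]
}}

```text
time: 18.05
tool_pos: [0.4839, 0.3103, 0.1493]
tcp_rot: [3.141, -0.0, 1.571]
ft_force: [0.9, 0.1, -0.1]
grip_width: 0.014
grip_force: 39.1
```

Emit:
{"name": "send_rows", "arguments": {
  "plan": [
    [0.01,0,0.12,0,0,0],
    [0,0,0.12,0,0,0],
    [0,0,0.1,0,0,0],
    [0,0,0,0,0,0],
    [0,0,0,0,0,0]
  ]
}}

```text
time: 18.68
tool_pos: [0.4833, 0.3117, 0.1076]
tcp_rot: [-3.141, 0.0, 1.572]
ft_force: [-0.9, 0.1, 0.3]
grip_width: 0.014
grip_force: 39.5
```

Emit:
{"name": "send_rows", "arguments": {
  "plan": [
    [0,0,0,0,0,0],
    [0,0,0,0,0,0],
    [0,0,0,0,0,0],
    [0,0,-0.3,0,0,0],
    [0,0,-0.4,0,0,0],
    [0,0,-0.35,0,0,0],
    [-0.4,0,0,0,0,0],
    [-0.4,0,0,0,0,0],
    [-0.4,0,0,0,0,0],
    [-0.4,0,0,0,0,0],
    [-0.4,0,0,0,0,0],
    [-0.4,0,0,0,0,0]
  ],
  "jaw": 30
}}

```text
time: 20.18
tool_pos: [0.4834, 0.022, 0.2336]
tcp_rot: [3.141, -0.001, 1.572]
ft_force: [1.5, 0.5, -0.0]
grip_width: 0.0258
grip_force: 0.0
```

```bash
python3 t.py
```

```text
tcp [0.4836 0.018  0.2338] 0.0256
scene [(28, [0.463, -0.275]), (29, [0.462, -0.343]), (33, [0.476, -0.395]), (33, [0.549, -0.353])]
top [(14, [0.551, -0.352]), (17, [0.476, -0.394]), (16, [0.463, -0.343]), (16, [0.464, -0.274])]
scoop [(11, [346.4, 125.9]), (2, [362.5, 140.0])] [(20, [204.9, 254.0]), (20, [214.2, 260.2])]
ptr [([363.2, 137.8], 9, [361, 136, 5, 5])]
```

Emit:
{"name": "send_rows", "arguments": {
  "plan": [
    [-0.405,-0.028,0,0,0,0],
    [-0.405,-0.028,0,0,0,0],
    [-0.405,-0.028,0,0,0,0],
    [-0.405,-0.028,0,0,0,0],
    [-0.405,-0.028,0,0,0,0],
    [-0.405,-0.028,0,0,0,0],
    [0,0,0.4,0,0,0],
    [0,0,0.4,0,0,0],
    [0,0,0.4,0,0,0],
    [0,0,0.3,0,0,0],
    [0,0,0,0,0,0],
    [0,0,0,0,0,0]
  ],
  "jaw": 40
}}

```text
time: 21.78
tool_pos: [0.4644, -0.2684, 0.0549]
tcp_rot: [3.14, 0.001, 1.572]
ft_force: [0.5, 0.5, -0.8]
grip_width: 0.0342
grip_force: 0.0
```

Emit:
{"name": "send_rows", "arguments": {
  "plan": [
    [-0.05,-0.008,0.12,0,0,0],
    [0,0,0.12,0,0,0],
    [0,0,0.12,0,0,0],
    [0,0,0.1,0,0,0],
    [0,0,0,0,0,0],
    [0,0,0,0,0,0]
  ]
}}

```text
time: 22.52
tool_pos: [0.4629, -0.2741, -0.0015]
tcp_rot: [3.142, 0.0, 1.572]
ft_force: [1.0, -0.3, 0.6]
grip_width: 0.0341
grip_force: 0.0
```

Emit:
{"name": "send_rows", "arguments": {
  "plan": [
    [0,0,0,0,0,0],
    [0,0,0,0,0,0],
    [0,0,0,0,0,0],
    [0,0,0,0,0,0]
  ],
  "jaw": 0
}}

```text
time: 23.02
tool_pos: [0.4632, -0.274, -0.0011]
tcp_rot: [3.141, 0.0, 1.572]
ft_force: [-0.7, 0.3, 5.9]
grip_width: 0.0141
grip_force: 39.1
```

Emit:
{"name": "send_rows", "arguments": {
  "plan": [
    [0,0,-0.2,0,0,0],
    [0,0,-0.45,0,0,0],
    [0,0,-0.45,0,0,0],
    [0,0,-0.45,0,0,0],
    [0,0,-0.4,0,0,0],
    [0.4,0,0,0,0,0],
    [0.4,0,0,0,0,0],
    [0.4,0,0,0,0,0],
    [0.4,0,0,0,0,0],
    [0.4,0,0,0,0,0],
    [0.4,0,0,0,0,0],
    [0.4,0,0,0,0,0]
  ]
}}

```text
time: 24.52
tool_pos: [0.4619, 0.0561, 0.2332]
tcp_rot: [-3.141, -0.001, 1.571]
ft_force: [0.8, -0.2, -0.4]
grip_width: 0.0134
grip_force: 39.1
```

Emit:
{"name": "send_rows", "arguments": {
  "plan": [
    [0.4,0.008,0,0,0,0],
    [0.4,0.008,0,0,0,0],
    [0.4,0.008,0,0,0,0],
    [0.4,0.008,0,0,0,0],
    [0.4,0.008,0,0,0,0],
    [0.2,0,0,0,0,0],
    [0,0,0.25,0,0,0],
    [0,0,0.25,0,0,0],
    [0,0,0.25,0,0,0],
    [0,0,0,0,0,0],
    [0,0,0,0,0,0]
  ]
}}

```text
time: 25.9
tool_pos: [0.4674, 0.3185, 0.1445]
tcp_rot: [3.142, -0.001, 1.571]
ft_force: [-0.4, -0.1, -0.1]
grip_width: 0.0137
grip_force: 39.1
```

Emit:
{"name": "send_rows", "arguments": {
  "plan": [
    [0.05,0,0.12,0,0,0],
    [0,0,0.12,0,0,0],
    [0,0,0.1,0,0,0],
    [0,0,0,0,0,0],
    [0,0,0,0,0,0]
  ]
}}

```text
time: 26.52
tool_pos: [0.4669, 0.3246, 0.1026]
tcp_rot: [-3.141, -0.0, 1.571]
ft_force: [-0.5, -0.6, -0.1]
grip_width: 0.0137
grip_force: 39.1
```

Emit:
{"name": "send_rows", "arguments": {
  "plan": [
    [0,0,0,0,0,0],
    [0,0,0,0,0,0],
    [0,0,0,0,0,0],
    [0,0,-0.3,0,0,0],
    [0,0,-0.4,0,0,0],
    [0,0,-0.4,0,0,0],
    [-0.4,0,0,0,0,0],
    [-0.4,0,0,0,0,0],
    [-0.4,0,0,0,0,0],
    [-0.4,0,0,0,0,0],
    [-0.4,0,0,0,0,0],
    [-0.4,0,0,0,0,0]
  ],
  "jaw": 30
}}

```text
time: 28.02
tool_pos: [0.4668, 0.035, 0.2344]
tcp_rot: [-3.141, -0.001, 1.571]
ft_force: [0.2, 0.1, 0.3]
grip_width: 0.0253
grip_force: 0.0
```

```bash
python3 t.py
```

```text
tcp [0.4671 0.0312 0.2347] 0.0256
scene [(28, [0.462, -0.343]), (33, [0.476, -0.395]), (33, [0.549, -0.353])]
top [(14, [0.551, -0.352]), (17, [0.476, -0.394]), (16, [0.463, -0.343])]
scoop [(10, [334.5, 125.0]), (11, [346.5, 127.2]), (2, [363.5, 140.5])] [(18, [205.5, 254.0]), (20, [214.8, 260.4]), (29, [210.6, 266.4])]
ptr [([363.2, 139.0], 9, [361, 137, 5, 5])]
```

Emit:
{"name": "send_rows", "arguments": {
  "plan": [
    [-0.4,-0.005,0,0,0,0],
    [-0.4,-0.005,0,0,0,0],
    [-0.4,-0.005,0,0,0,0],
    [-0.4,-0.005,0,0,0,0],
    [-0.4,-0.005,0,0,0,0],
    [-0.4,-0.005,0,0,0,0],
    [-0.4,-0.005,0,0,0,0],
    [-0.33,-0.005,0.2,0,0,0],
    [0,0,0.45,0,0,0],
    [0,0,0.45,0,0,0],
    [0,0,0.4,0,0,0],
    [0,0,0,0,0,0]
  ],
  "jaw": 40
}}

```text
time: 29.62
tool_pos: [0.4606, -0.3283, 0.0524]
tcp_rot: [-3.135, -0.002, 1.571]
ft_force: [0.5, -0.6, 1.4]
grip_width: 0.0341
grip_force: 0.0
```

Emit:
{"name": "send_rows", "arguments": {
  "plan": [
    [0,0,0.1,0,0,0],
    [0,0,0,0,0,0],
    [0,0,0,0,0,0]
  ]
}}

```text
time: 30.0
tool_pos: [0.4632, -0.3302, 0.0443]
tcp_rot: [3.141, 0.001, 1.571]
ft_force: [-0.0, -0.0, 0.1]
grip_width: 0.0342
grip_force: 0.0
```

Emit:
{"name": "send_rows", "arguments": {
  "plan": [
    [-0.107,-0.005,0.08,0,0,0],
    [0,0,0.1,0,0,0],
    [0,0,0.1,0,0,0],
    [0,0,0.1,0,0,0],
    [0,0,0,0,0,0],
    [0,0,0,0,0,0]
  ]
}}

```text
time: 30.75
tool_pos: [0.4618, -0.3428, -0.0023]
tcp_rot: [-3.141, 0.0, 1.571]
ft_force: [0.3, 0.8, -0.1]
grip_width: 0.0343
grip_force: 0.0
```

Emit:
{"name": "send_rows", "arguments": {
  "plan": [
    [0,0,0,0,0,0],
    [0,0,0,0,0,0],
    [0,0,0,0,0,0],
    [0,0,0,0,0,0]
  ],
  "jaw": 0
}}

```text
time: 31.25
tool_pos: [0.462, -0.343, -0.002]
tcp_rot: [-3.141, 0.0, 1.571]
ft_force: [-2.0, 1.7, 6.7]
grip_width: 0.0137
grip_force: 39.1
```

Emit:
{"name": "send_rows", "arguments": {
  "plan": [
    [0,0,-0.2,0,0,0],
    [0,0,-0.45,0,0,0],
    [0,0,-0.45,0,0,0],
    [0,0,-0.45,0,0,0],
    [0,0,-0.4,0,0,0],
    [0.4,0,0,0,0,0],
    [0.4,0,0,0,0,0],
    [0.4,0,0,0,0,0],
    [0.4,0,0,0,0,0],
    [0.4,0,0,0,0,0],
    [0.4,0,0,0,0,0],
    [0.4,0,0,0,0,0]
  ]
}}

```text
time: 32.75
tool_pos: [0.4615, -0.0106, 0.2322]
tcp_rot: [-3.141, -0.001, 1.57]
ft_force: [0.5, -0.4, 0.7]
grip_width: 0.0136
grip_force: 39.1
```

Emit:
{"name": "send_rows", "arguments": {
  "plan": [
    [0.4,0,0,0,0,0],
    [0.4,0,0,0,0,0],
    [0.4,0,0,0,0,0],
    [0.4,0,0,0,0,0],
    [0.4,0,0,0,0,0],
    [0.4,0,0,0,0,0],
    [0.2,0,0,0,0,0],
    [0,0,0.25,0,0,0],
    [0,0,0.25,0,0,0],
    [0,0,0.25,0,0,0],
    [0,0,0,0,0,0],
    [0,0,0,0,0,0]
  ]
}}

```text
time: 34.25
tool_pos: [0.4625, 0.2996, 0.1433]
tcp_rot: [-3.141, -0.0, 1.57]
ft_force: [-0.7, -0.3, -0.5]
grip_width: 0.0137
grip_force: 39.1
```

Emit:
{"name": "send_rows", "arguments": {
  "plan": [
    [0.05,0,0.12,0,0,0],
    [0,0,0.12,0,0,0],
    [0,0,0.12,0,0,0],
    [0,0,0.02,0,0,0],
    [0,0,0,0,0,0]
  ]
}}

```text
time: 34.88
tool_pos: [0.4617, 0.3055, 0.0963]
tcp_rot: [-3.14, 0.001, 1.57]
ft_force: [-1.3, 0.3, 0.2]
grip_width: 0.0139
grip_force: 39.6
```

Emit:
{"name": "send_rows", "arguments": {
  "plan": [
    [0,0,0,0,0,0],
    [0,0,0,0,0,0],
    [0,0,0,0,0,0],
    [0,0,-0.3,0,0,0],
    [0,0,-0.4,0,0,0],
    [0,0,-0.4,0,0,0],
    [-0.4,0,-0.04,0,0,0],
    [-0.4,0,0,0,0,0],
    [-0.4,0,0,0,0,0],
    [-0.4,0,0,0,0,0],
    [-0.4,0,0,0,0,0],
    [-0.4,0,0,0,0,0]
  ],
  "jaw": 30
}}

```text
time: 36.38
tool_pos: [0.4617, 0.0162, 0.2334]
tcp_rot: [-3.141, -0.001, 1.57]
ft_force: [0.8, -0.4, 0.1]
grip_width: 0.0256
grip_force: 0.0
```

```bash
python3 t.py
```

```text
tcp [0.4619 0.0125 0.2336] 0.0257
scene [(33, [0.476, -0.395]), (33, [0.549, -0.353])]
top [(14, [0.551, -0.352]), (17, [0.476, -0.394])]
scoop [(11, [334.4, 126.1]), (10, [346.0, 128.5]), (9, [362.4, 141.2])] [(23, [205.7, 254.1]), (24, [215.2, 260.7]), (51, [213.3, 267.1])]
ptr [([364.2, 139.0], 4, [364, 138, 2, 3])]
```

Emit:
{"name": "send_rows", "arguments": {
  "plan": [
    [-0.38,0.092,0,0,0,0],
    [-0.38,0.092,0,0,0,0],
    [-0.38,0.092,0,0,0,0],
    [-0.38,0.092,0,0,0,0],
    [-0.38,0.092,0,0,0,0],
    [-0.38,0.092,0,0,0,0],
    [-0.38,0.092,0,0,0,0],
    [-0.38,0.092,0.2,0,0,0],
    [0,0,0.45,0,0,0],
    [0,0,0.45,0,0,0],
    [0,0,0.4,0,0,0],
    [0,0,0,0,0,0]
  ],
  "jaw": 40
}}

```text
time: 37.98
tool_pos: [0.5482, -0.3449, 0.0498]
tcp_rot: [-3.135, -0.003, 1.571]
ft_force: [0.3, -0.1, 0.9]
grip_width: 0.0341
grip_force: 0.0
```

Emit:
{"name": "send_rows", "arguments": {
  "plan": [
    [0,0,0.1,0,0,0],
    [0,0,0,0,0,0],
    [0,0,0,0,0,0]
  ]
}}

```text
time: 38.35
tool_pos: [0.5505, -0.3474, 0.0427]
tcp_rot: [3.141, 0.001, 1.571]
ft_force: [0.2, 0.9, -0.0]
grip_width: 0.0341
grip_force: 0.0
```

Emit:
{"name": "send_rows", "arguments": {
  "plan": [
    [-0.043,0,0.09,0,0,0],
    [0,0,0.1,0,0,0],
    [0,0,0.1,0,0,0],
    [0,0,0.08,0,0,0],
    [0,0,0,0,0,0],
    [0,0,0,0,0,0]
  ]
}}

```text
time: 39.1
tool_pos: [0.5498, -0.3524, -0.0029]
tcp_rot: [-3.141, 0.0, 1.57]
ft_force: [-0.3, 0.7, -0.1]
grip_width: 0.0344
grip_force: 0.0
```

Emit:
{"name": "send_rows", "arguments": {
  "plan": [
    [0,0,0,0,0,0],
    [0,0,0,0,0,0],
    [0,0,0,0,0,0],
    [0,0,0,0,0,0]
  ],
  "jaw": 0
}}

```text
time: 39.6
tool_pos: [0.5501, -0.3524, -0.0025]
tcp_rot: [-3.141, 0.0, 1.571]
ft_force: [0.3, 0.7, 6.7]
grip_width: 0.0137
grip_force: 39.2
```

Emit:
{"name": "send_rows", "arguments": {
  "plan": [
    [0,0,-0.2,0,0,0],
    [0,0,-0.45,0,0,0],
    [0,0,-0.45,0,0,0],
    [0,0,-0.45,0,0,0],
    [0,0,-0.45,0,0,0],
    [0.4,-0.04,0,0,0,0],
    [0.4,-0.04,0,0,0,0],
    [0.4,-0.04,0,0,0,0],
    [0.4,-0.04,0,0,0,0],
    [0.4,-0.04,0,0,0,0],
    [0.4,-0.04,0,0,0,0],
    [0.4,-0.04,0,0,0,0]
  ]
}}

```text
time: 41.1
tool_pos: [0.5161, -0.0153, 0.2374]
tcp_rot: [-3.14, -0.001, 1.569]
ft_force: [0.5, 0.5, 0.1]
grip_width: 0.0136
grip_force: 39.1
```

Emit:
{"name": "send_rows", "arguments": {
  "plan": [
    [0.4,-0.035,0,0,0,0],
    [0.4,-0.035,0,0,0,0],
    [0.4,-0.035,0,0,0,0],
    [0.4,-0.035,0,0,0,0],
    [0.4,-0.035,0,0,0,0],
    [0.4,-0.035,0,0,0,0],
    [0.4,-0.035,0,0,0,0],
    [0,0,0.25,0,0,0],
    [0,0,0.25,0,0,0],
    [0,0,0.25,0,0,0],
    [0,0,0,0,0,0],
    [0,0,0,0,0,0]
  ]
}}

```text
time: 42.6
tool_pos: [0.4879, 0.3199, 0.1486]
tcp_rot: [-3.141, -0.001, 1.57]
ft_force: [0.3, -0.5, 0.7]
grip_width: 0.0138
grip_force: 39.1
```

Emit:
{"name": "send_rows", "arguments": {
  "plan": [
    [0.05,0,0.12,0,0,0],
    [0,0,0.12,0,0,0],
    [0,0,0.12,0,0,0],
    [0,0,0.06,0,0,0],
    [0,0,0,0,0,0]
  ]
}}

```text
time: 43.22
tool_pos: [0.4869, 0.3254, 0.0958]
tcp_rot: [-3.14, 0.001, 1.57]
ft_force: [0.5, 0.1, 0.1]
grip_width: 0.0138
grip_force: 39.1
```

Emit:
{"name": "send_rows", "arguments": {
  "plan": [
    [0,0,0,0,0,0],
    [0,0,0,0,0,0],
    [0,0,0,0,0,0],
    [0,0,-0.3,0,0,0],
    [0,0,-0.4,0,0,0],
    [0,0,-0.4,0,0,0],
    [-0.4,0,-0.04,0,0,0],
    [-0.4,0,0,0,0,0],
    [-0.4,0,0,0,0,0],
    [-0.4,0,0,0,0,0],
    [0,0,0,0,0,0],
    [0,0,0,0,0,0]
  ],
  "jaw": 30
}}

```text
time: 44.72
tool_pos: [0.4871, 0.1346, 0.2335]
tcp_rot: [-3.14, -0.002, 1.571]
ft_force: [-0.8, 0.6, -0.7]
grip_width: 0.0259
grip_force: 0.0
```

```bash
python3 - <<'E'
from t import *
v=np.hstack([cv2.convertScaleAbs(crop(a,(312,105,372,165),6.5),alpha=1.5),cv2.convertScaleAbs(crop(b,(188,230,248,290),6.5),alpha=2)])
cv2.imwrite("pics/c8.png",v)
E
```

```text
tcp [0.4871 0.1351 0.2334] 0.0256
scene [(34, [0.476, -0.395])]
top [(17, [0.476, -0.394])]
scoop [(37, [338.2, 128.2]), (9, [346.0, 129.7]), (12, [362.8, 141.8])] [(11, [205.1, 254.4]), (28, [208.1, 263.7])]
ptr [([364.3, 141.0], 3, [364, 140, 2, 3])]
```

View pics/c8.png

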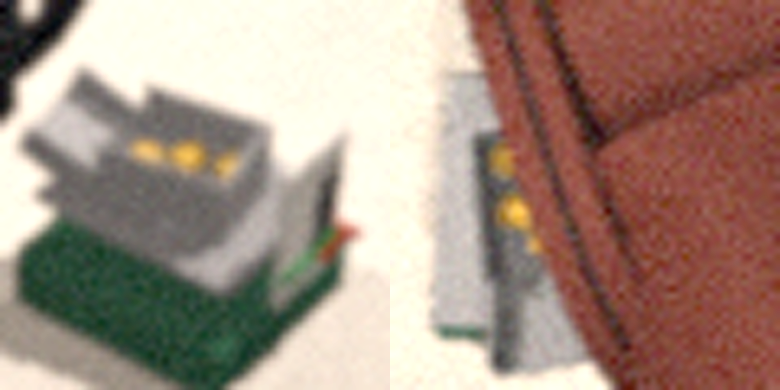

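Emit:
{"name": "send_rows", "arguments": {
  "plan": [
    [0.383,-0.01,0,0,0,0],
    [0.383,-0.01,0,0,0,0],
    [0.383,-0.01,0,0,0,0],
    [0.383,-0.01,0,0,0,0],
    [0,0,0,0,0,0.0889],
    [0,0,0,0,0,0.0889],
    [0,0,0,0,0,0.0889],
    [0,0,0,0,0,0.0889],
    [0,0,0,0,0,0.0889],
    [0,0,0,0,0,0.0889],
    [0,0,0,0,0,0.0889],
    [0,0,0,0,0,0.0889]
  ],
  "jaw": 100
}}

```text
time: 46.32
tool_pos: [0.482, 0.3189, 0.2325]
tcp_rot: [3.139, 0.002, 0.144]
ft_force: [0.1, -0.0, 0.2]
grip_width: 0.0859
grip_force: 0.0
```

Emit:
{"name": "send_rows", "arguments": {
  "plan": [
    [0,0,0.2,0,0,0],
    [0,0,0.2,0,0,0],
    [0,0,0,0,0,0],
    [0,0,0,0,0,0]
  ]
}}

```text
time: 46.82
tool_pos: [0.4826, 0.3182, 0.1857]
tcp_rot: [3.141, 0.001, 0.149]
ft_force: [0.7, -0.6, -0.4]
grip_width: 0.0851
grip_force: 0.0
```

Emit:
{"name": "send_rows", "arguments": {
  "plan": [
    [0,0,0.2,0,0,0],
    [0,0,0.2,0,0,0],
    [0,0,0.2,0,0,0],
    [0,0,0.15,0,0,0],
    [0,0,0.13,0,0,0],
    [0,0,0.1,0,0,0],
    [0,0,0,0,0,0],
    [0,0,0,0,0,0]
  ]
}}

```text
time: 47.82
tool_pos: [0.4826, 0.3177, 0.0682]
tcp_rot: [-3.141, 0.001, 0.148]
ft_force: [0.3, 0.2, -0.2]
grip_width: 0.0853
grip_force: 0.0
```

Emit:
{"name": "send_rows", "arguments": {
  "plan": [
    [0,0,0,0,0,0],
    [0,0,0,0,0,0],
    [0,0,0,0,0,0],
    [0,0,0,0,0,0],
    [0,0,0,0,0,0]
  ],
  "jaw": 0,
  "grip_force": 50
}}

```text
time: 48.45
tool_pos: [0.4823, 0.3178, 0.0677]
tcp_rot: [-3.141, 0.001, 0.148]
ft_force: [-0.9, 1.4, 0.6]
grip_width: 0.0552
grip_force: 58.7
```

Emit:
{"name": "send_rows", "arguments": {
  "plan": [
    [0,0,-0.05,0,0,0],
    [0,0,-0.15,0,0,0],
    [0,0,-0.25,0,0,0],
    [0,0,-0.3,0,0,0],
    [0,0,-0.3,0,0,0],
    [0,0,-0.3,0,0,0],
    [0,0,-0.3,0,0,0],
    [0,0,-0.15,0,0,0],
    [0,0,0,0,0,0],
    [0,0,0,0,0,0]
  ]
}}

```text
time: 49.7
tool_pos: [0.4818, 0.3175, 0.2824]
tcp_rot: [3.141, 0.003, 0.148]
ft_force: [-0.6, 0.1, -3.3]
grip_width: 0.0552
grip_force: 58.6
```

```bash
python3 - <<'E'
from h import *
a=snapshot("scene");s=state();T=s["tool_pos"];print(T,s["tcp_rot"],s["grip_width"],s["ft_force"],s["joint_pos"].round(2))
cv2.imwrite("pics/c9.png",crop(a,(270,20,380,170),4))
E
```

```text
[0.48182531 0.31750986 0.28228982] [3.14053378e+00 2.99865777e-03 1.48090306e-01] 0.055244926330941954 [ 0.31022242  0.22806343 -2.44547513] [-1.69  0.37  1.33  1.59 -0.36  1.47 -1.75]
```

View pics/c9.png

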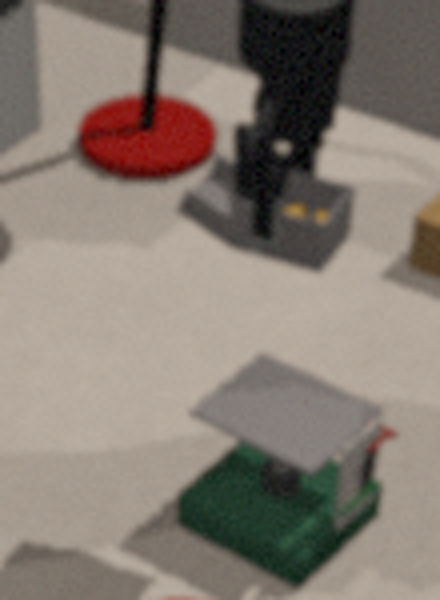

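Emit:
{"name": "send_rows", "arguments": {
  "plan": [
    [0.05,0.13,0,0,0,0],
    [0.115,0.3,0,0,0,0],
    [0.115,0.3,0,0,0,0],
    [0.115,0.3,0,0,0,0],
    [0.115,0.3,0,0,0,0],
    [0.115,0.3,0,0,0,0],
    [0.115,0.3,0,0,0,0],
    [0.115,0.3,0,0,0,0],
    [0.115,0.3,0,0,0,0],
    [0.115,0.3,0,0,0,0],
    [0.1,0.3,0,0,0,0],
    [0,0,0,0,0,0]
  ]
}}

```text
time: 51.25
tool_pos: [0.6782, -0.0391, 0.2827]
tcp_rot: [3.139, 0.003, 0.141]
ft_force: [-0.3, -0.1, -1.6]
grip_width: 0.0552
grip_force: 58.4
```

```bash
python3 - <<'E'
from h import *
s=state();print(s["tool_pos"].round(4),s["tcp_rot"].round(3),s["grip_width"],s["joint_pos"].round(2))
b=snapshot("top");a=snapshot("scene")
print("brass scoop",blobs(a,(8,90,80),(30,255,255),2,(270,100,400,200))[0])
E
```

```text
[ 0.6782 -0.0391  0.2827] [3.139e+00 3.000e-03 1.410e-01] 0.05524075952998299 [-0.71  0.57  1.12  1.32 -0.51  1.55 -1.08]
brass scoop [([339.0, 173.3], 71, [333, 170, 13, 8])]
```

Emit:
{"name": "send_rows", "arguments": {
  "plan": [
    [0,-0.03,0.1,0,0,0],
    [0,-0.02,0.1,0,0,0],
    [0,0,0.07,0,0,0],
    [0,0,0,0,0.04,0],
    [0,0,0,0,0.04,0],
    [0,0,0,0,0.04,0],
    [0,0,0,0,0.04,0],
    [0,0,0,0,0.04,0],
    [0,0,0,0,0,0]
  ]
}}

```text
time: 52.48
tool_pos: [0.676, -0.0263, 0.2501]
tcp_rot: [-3.138, -0.398, 0.147]
ft_force: [0.1, 1.2, -2.9]
grip_width: 0.0552
grip_force: 58.4
```

```bash
python3 - <<'E'
from h import *
s=state();print(s["tool_pos"].round(4),s["tcp_rot"].round(3),s["grip_width"],s["joint_pos"].round(2));R=Rn.from_euler("xyz",s["tcp_rot"]).as_matrix();print(R.round(3))
E
```

```text
[ 0.676  -0.0263  0.2501] [-3.138 -0.398  0.147] 0.05515362469314775 [-1.13  0.22  1.31  1.79 -0.41  0.94 -1.1 ]
[[ 0.912  0.148  0.383]
 [ 0.135 -0.989  0.061]
 [ 0.387 -0.003 -0.922]]
```

Emit:
{"name": "send_rows", "arguments": {
  "plan": [
    [0,0.055,0,0,0.04,0],
    [0,0,0,0,0.04,0],
    [0,0,0,0,0.04,0],
    [0,0,0,0,0.04,0],
    [0,0,0,0,0.04,0],
    [0,0,-0.05,0,0.035,0],
    [0,0,-0.05,0,0.035,0],
    [0.005,0,-0.05,0,0.035,0],
    [0.01,0,-0.05,0,0.035,0],
    [0,0,0,0,0,0]
  ]
}}

```text
time: 53.72
tool_pos: [0.6653, -0.04, 0.2653]
tcp_rot: [3.125, -1.007, 0.15]
ft_force: [0.1, -0.3, -2.4]
grip_width: 0.055
grip_force: 58.5
```

```bash
python3 - <<'E'
from h import *
s=state();print(s["tool_pos"].round(4),s["tcp_rot"].round(3),s["grip_width"],s["joint_pos"].round(2),s["ft_force"])
a=snapshot("scene")
cv2.imwrite("pics/c10.png",crop(a,(240,90,380,240),4))
E
```

```text
[ 0.6653 -0.04    0.2653] [ 3.125 -1.007  0.15 ] 0.05497955103582664 [-0.9  -0.35  0.88  2.3   0.86  0.1  -2.15] [ 0.13364739 -0.31247452 -2.38282959]
```

View pics/c10.png

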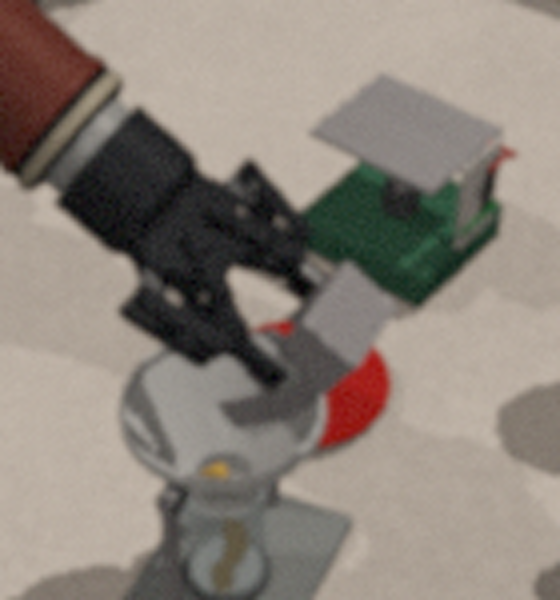

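Emit:
{"name": "send_rows", "arguments": {
  "plan": [
    [-0.01,0,-0.02,0,0.035,0],
    [-0.01,0,-0.02,0,0.035,0],
    [-0.01,0,-0.02,0,0.035,0],
    [0,0,0,0,0,0],
    [0,0,0,0,0,0]
  ]
}}

```text
time: 54.4
tool_pos: [0.6639, -0.0356, 0.3043]
tcp_rot: [3.104, -1.086, 0.156]
ft_force: [-0.5, -0.1, -0.1]
grip_width: 0.0553
grip_force: 58.6
```

```bash
cat > j.py <<'E'
from h import *
s=state();print(s["tool_pos"].round(4),s["tcp_rot"].round(3),s["grip_width"].__round__(4),s["joint_pos"].round(2),s["ft_force"].round(2))
a=snapshot("scene");b=snapshot("top")
print("S",blobs(a,(8,90,50),(30,255,255),3,(250,120,345,250))[0])
print("T",blobs(b,(8,90,50),(30,255,255),3,(290,180,375,260))[0])
print("jar floor px",proj("scene",(.582,-.047,.04)),proj("scene",(.582,-.047,.15)))
print("tray",[(k[1],cast("scene",*k[0],.014).round(3)[:2].tolist()) for k in blobs(a,(8,90,90),(30,255,255),3,(140,240,265,350))[0]])
E
python3 j.py
```

```text
[ 0.6639 -0.0356  0.3043] [ 3.104 -1.086  0.156] 0.0553 [-0.78 -0.38  0.74  2.32  1.34  0.09 -2.65] [-0.47 -0.1  -0.14]
S []
T [([332.8, 239.8], 5, [331, 239, 4, 3]), ([342.0, 238.3], 3, [341, 238, 3, 2]), ([346.0, 240.2], 4, [345, 239, 3, 3]), ([354.0, 240.0], 3, [353, 239, 3, 3]), ([340.2, 241.2], 4, [339, 241, 3, 2]), ([328.1, 243.6], 7, [326, 243, 5, 2]), ([352.0, 246.0], 3, [351, 246, 3, 1]), ([333.5, 248.5], 4, [332, 248, 4, 2]), ([351.7, 251.7], 3, [351, 251, 2, 2]), ([356.3, 252.0], 3, [356, 251, 2, 3]), ([334.3, 255.8], 6, [334, 254, 2, 5]), ([358.9, 256.8], 8, [358, 254, 4, 6])]
jar floor px [295.59876092 227.32628668] [294.81634988 200.6979913 ]
tray [(33, [0.476, -0.395])]
```

Emit:
{"name": "send_rows", "arguments": {
  "plan": [
    [0,0,0,0,-0.045,0],
    [0,0,0,0,-0.045,0],
    [0,0,0,0,-0.045,0],
    [0,0,0,0,-0.045,0],
    [0,0,0,0,-0.045,0],
    [0,0,0,0,-0.045,0],
    [0,0,0,0,-0.045,0],
    [0,0,0,0,-0.045,0],
    [0,0,0,0,-0.045,0],
    [0,0,0,0,-0.045,0],
    [0,0,0,0,-0.045,0],
    [0,0,0,0,-0.045,0]
  ]
}}

```text
time: 56.0
tool_pos: [0.6682, -0.0461, 0.3067]
tcp_rot: [3.109, -0.109, 0.1]
ft_force: [0.6, 0.3, 0.3]
grip_width: 0.0547
grip_force: 58.6
```

```bash
python3 j.py|grep -v T; python3 - <<'E'
from h import *
print(np.mean([ (snapshot("top"),state()["ft_force"])[1] for _ in range(6)],0))
E
```

```text
[ 0.6682 -0.0461  0.3067] [ 3.109 -0.109  0.1  ] 0.0547 [-0.83  0.44  1.17  1.43 -0.42  1.42 -1.16] [0.64 0.31 0.34]
S []
jar floor px [295.59876092 227.32628668] [294.81634988 200.6979913 ]
tray [(34, [0.475, -0.395])]
[ 0.11291134  0.12640145 -0.76099902]
```

```bash
cat > d.py <<'E'
import sys
from h import *
# target x y z yaw -> tool-frame normalised delta (shift in the corrected tool axes, after the turn)
x,y,z,w=map(float,sys.argv[1:5]);s=state();R=Rn.from_euler("xyz",s["tcp_rot"]);G=Rn.from_euler("xyz",[np.pi,0,w])
print("now",s["tool_pos"].round(4),s["tcp_rot"].round(3),"q3",s["joint_pos"].round(2),"turn",((R.inv()*G).as_rotvec()/2).round(4),"then shift",(G.inv().apply(np.array([x,y,z])-s["tool_pos"])/.12).round(3))
E
python3 d.py .4823 .3178 .28 .148
```

```text
now [ 0.6672 -0.0473  0.3079] [ 3.11  -0.114  0.098] q3 [-0.84  0.43  1.17  1.43 -0.41  1.42 -1.16] turn [ 0.0171 -0.0566 -0.0261] then shift [-1.075 -3.236  0.232]
```

Emit:
{"name": "send_rows", "arguments": {
  "plan": [
    [0,0,0,0.017,-0.057,-0.026],
    [0,0,0,0,0,0],
    [-0.1,-0.3,0,0,0,0],
    [-0.1,-0.3,0,0,0,0],
    [-0.1,-0.3,0,0,0,0],
    [-0.1,-0.3,0,0,0,0],
    [-0.1,-0.3,0,0,0,0],
    [-0.1,-0.3,0,0,0,0],
    [-0.1,-0.3,0,0,0,0],
    [-0.1,-0.3,0,0,0,0],
    [-0.1,-0.3,0,0,0,0],
    [0,0,0,0,0,0]
  ]
}}

```text
time: 57.9
tool_pos: [0.5114, 0.2609, 0.3067]
tcp_rot: [-3.14, 0.001, 0.153]
ft_force: [-0.1, -0.9, -1.2]
grip_width: 0.0549
grip_force: 58.6
```

```bash
python3 d.py .4823 .3178 .15 .148; python3 - <<'E'
from h import *
a=snapshot("scene");b=snapshot("top")
v=np.hstack([crop(a,(265,160,325,250),6.5),cv2.resize(cv2.convertScaleAbs(crop(b,(170,170,370,300),2),alpha=1.5),(400,585))])
v=np.hstack([crop(a,(265,160,325,250),6),cv2.convertScaleAbs(cv2.resize(crop(b,(150,190,350,290),1),(440,220)),alpha=1.6).repeat(1,0) if 0 else np.vstack([cv2.convertScaleAbs(crop(b,(190,220,260,280),4.4)[:264,:308],alpha=1.6),cv2.convertScaleAbs(crop(b,(296,184,366,247),4.4)[:276,:308],alpha=1.4)])])
cv2.imwrite("pics/c11.png",v);print(v.shape)
for n,i in(("scene",a),("top",b)): print(n,[(k[0],k[1]) for k in blobs(i,(12,130,80),(28,255,255),4)[0]][:25])
E
```

```text
now [0.5114 0.2609 0.3067] [-3.14e+00  1.00e-03  1.53e-01] q3 [-1.54  0.28  1.23  1.56 -0.27  1.49 -1.72] turn [-0.0008  0.0007  0.0026] then shift [-0.17  -0.504  1.306]
(540, 668, 3)
scene [([32.0, 2.0], 4), ([45.0, 1.2], 6), ([62.0, 0.0], 5), ([92.0, 1.8], 4), ([532.0, 0.8], 4), ([537.3, 3.3], 10), ([25.0, 3.3], 6), ([99.2, 5.0], 5), ([540.4, 5.0], 5), ([548.8, 4.0], 4), ([32.0, 6.2], 4), ([67.2, 5.8], 4), ([544.0, 5.0], 6), ([556.3, 5.5], 6), ([70.0, 9.0], 5), ([549.2, 7.6], 9), ([34.5, 8.5], 4), ([44.7, 9.7], 7), ([53.1, 10.1], 8), ([58.3, 11.7], 17), ([66.0, 11.4], 5), ([77.8, 12.5], 4), ([87.0, 12.2], 5), ([564.5, 11.0], 4), ([44.0, 15.0], 6)]
top [([437.7, 251.5], 14), ([73.7, 271.9], 193), ([48.1, 273.3], 161), ([54.4, 267.7], 12), ([85.0, 267.6], 7), ([24.8, 272.7], 12), ([35.9, 271.6], 8), ([84.8, 272.0], 5), ([39.2, 274.4], 10), ([26.2, 277.2], 4), ([48.6, 292.7], 445), ([24.0, 281.1], 9), ([66.5, 284.0], 17), ([79.1, 284.6], 8), ([73.2, 286.0], 5), ([70.6, 287.2], 5), ([84.8, 290.0], 4), ([22.1, 295.0], 8), ([57.5, 295.8], 4)]
```

View pics/c11.png

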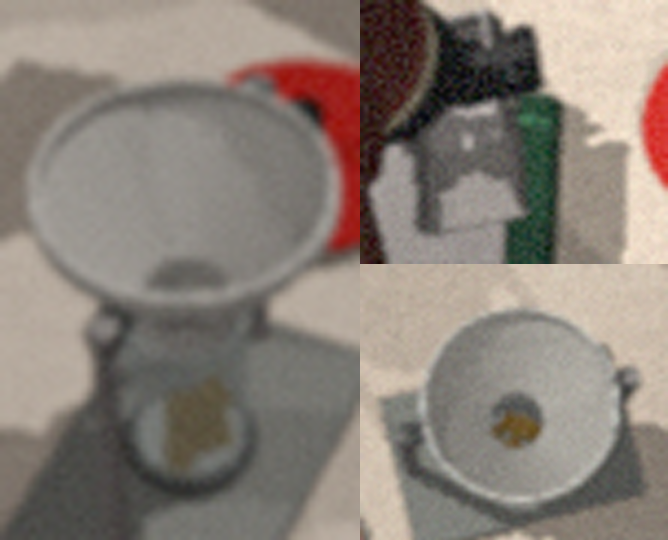

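Emit:
{"name": "send_rows", "arguments": {
  "plan": [
    [-0.06,-0.17,0,0,0,0],
    [-0.06,-0.17,0,0,0,0],
    [-0.05,-0.165,0,0,0,0],
    [0,0,0.3,0,0,0],
    [0,0,0.35,0,0,0],
    [0,0,0.35,0,0,0],
    [0,0,0.3,0,0,0],
    [0,0,0,0,0,0],
    [0,0,0,0,0,0]
  ]
}}

```text
time: 59.12
tool_pos: [0.4845, 0.3142, 0.1526]
tcp_rot: [3.141, 0.001, 0.147]
ft_force: [-0.3, -0.0, -0.7]
grip_width: 0.0552
grip_force: 58.5
```

```bash
python3 d.py .4823 .3178 .095 .148
```

```text
now [0.4845 0.3142 0.1526] [3.141e+00 1.000e-03 1.470e-01] q3 [-1.55  0.41  1.13  1.77 -0.39  1.22 -1.73] turn [ 0.0005  0.0006 -0.0003] then shift [-0.013 -0.033  0.48 ]
```

Emit:
{"name": "send_rows", "arguments": {
  "plan": [
    [-0.013,-0.033,0.15,0,0,0],
    [0,0,0.15,0,0,0],
    [0,0,0.12,0,0,0],
    [0,0,0.06,0,0,0],
    [0,0,0,0,0,0],
    [0,0,0,0,0,0]
  ]
}}

```text
time: 59.88
tool_pos: [0.4817, 0.3172, 0.0939]
tcp_rot: [3.14, 0.002, 0.147]
ft_force: [-1.3, -0.3, -0.0]
grip_width: 0.0549
grip_force: 58.7
```

Emit:
{"name": "send_rows", "arguments": {
  "plan": [
    [0,0,0,0,0,0],
    [0,0,0,0,0,0],
    [0,0,0,0,0,0],
    [0,0,0,0,0,0],
    [0,0,0,0,0,0],
    [0,0,-0.1,0,0,0],
    [0,0,-0.3,0,0,0],
    [0,0,-0.4,0,0,0],
    [0,0,-0.3,0,0,0],
    [0,0,0,0,0,0]
  ],
  "jaw": 100
}}

```text
time: 61.12
tool_pos: [0.4833, 0.3181, 0.2288]
tcp_rot: [-3.14, -0.001, 0.147]
ft_force: [0.6, 0.4, 1.1]
grip_width: 0.0855
grip_force: 0.0
```

```bash
python3 - <<'E'
from h import *
a=snapshot("scene");b=snapshot("top")
for n,i,roi in(("scene",a,(250,130,380,260)),("top",b,(230,215,310,280))):
    m=blobs(i,(0,150,60),(8,255,255),40,roi)[1]; c=max(cv2.findContours(m,0,1)[0],key=cv2.contourArea); e=cv2.fitEllipse(cv2.convexHull(c)); print(n,e,cast(n,*e[0],.015))
print("ptr",blobs(a,(0,110,70),(8,255,255),3,(345,125,385,170))[0])
print("brass scoop",blobs(a,(8,90,80),(30,255,255),2,(310,95,362,138))[0])
E
python3 d.py .5205 .1383 .23 .147
```

```text
scene ((316.3909912109375, 185.6134033203125), (30.7636661529541, 39.858131408691406), 93.77900695800781) [0.52573522 0.13778499 0.015     ]
top ((274.65252685546875, 248.0209197998047), (40.425865173339844, 40.8647346496582), 36.33130645751953) [0.52022425 0.13930752 0.015     ]
ptr [([363.8, 135.3], 9, [362, 134, 5, 5])]
brass scoop []
now [0.4818 0.3177 0.2259] [3.141e+00 2.000e-03 1.480e-01] q3 [-1.61  0.34  1.19  1.68 -0.32  1.35 -1.79] turn [0.0003 0.0012 0.0003] then shift [ 0.1    1.526 -0.034]
```

Emit:
{"name": "send_rows", "arguments": {
  "plan": [
    [0.025,0.382,0,0,0,0],
    [0.025,0.382,0,0,0,0],
    [0.025,0.382,0,0,0,0],
    [0.025,0.382,0,0,0,0],
    [0,0,0,0,0,-0.0889],
    [0,0,0,0,0,-0.0889],
    [0,0,0,0,0,-0.0889],
    [0,0,0,0,0,-0.0889],
    [0,0,0,0,0,-0.0889],
    [0,0,0,0,0,-0.0889],
    [0,0,0,0,0,-0.0889],
    [0,0,0,0,0,-0.0889]
  ],
  "jaw": 50
}}

```text
time: 62.72
tool_pos: [0.5199, 0.1378, 0.2247]
tcp_rot: [-3.137, 0.003, 1.576]
ft_force: [0.0, 0.1, -0.8]
grip_width: 0.0429
grip_force: 0.0
```

Emit:
{"name": "send_rows", "arguments": {
  "plan": [
    [0,0,0.3,0,0,0],
    [0,0,0.4,0,0,0],
    [0,0,0.3,0,0,0],
    [0,0,0,0,0,0],
    [0,0,0,0,0,0]
  ]
}}

```text
time: 63.35
tool_pos: [0.5208, 0.1376, 0.1067]
tcp_rot: [-3.14, 0.002, 1.57]
ft_force: [0.6, -0.0, -0.2]
grip_width: 0.0431
grip_force: 0.0
```

```bash
python3 d.py .5205 .1383 .031 1.5717
```

```text
now [0.5208 0.1376 0.1067] [-3.14e+00  2.00e-03  1.57e+00] q3 [-1.17  0.29  0.97  1.91 -0.27  1.08 -0.09] turn [-0.0009  0.001  -0.0011] then shift [ 0.006 -0.003  0.631]
```

Emit:
{"name": "send_rows", "arguments": {
  "plan": [
    [0.006,-0.003,0.25,0,0,0],
    [0,0,0.2,0,0,0],
    [0,0,0.13,0,0,0],
    [0,0,0.05,0,0,0],
    [0,0,0,0,0,0],
    [0,0,0,0,0,0]
  ]
}}

```text
time: 64.1
tool_pos: [0.5203, 0.1386, 0.031]
tcp_rot: [-3.14, 0.001, 1.57]
ft_force: [-0.3, -0.0, 0.1]
grip_width: 0.0427
grip_force: 0.0
```

Emit:
{"name": "send_rows", "arguments": {
  "plan": [
    [0,0,0,0,0,0],
    [0,0,0,0,0,0],
    [0,0,0,0,0,0],
    [0,0,0,0,0,0],
    [0,0,0,0,0,0]
  ],
  "jaw": 0,
  "grip_force": 40
}}

```text
time: 64.72
tool_pos: [0.5202, 0.1386, 0.0309]
tcp_rot: [-3.14, 0.001, 1.57]
ft_force: [-1.6, -0.7, 6.1]
grip_width: 0.0185
grip_force: 38.9
```

Emit:
{"name": "send_rows", "arguments": {
  "plan": [
    [0,0,-0.2,0,0,0],
    [0,0,-0.4,0,0,0],
    [0,0,-0.4,0,0,0],
    [0,0,-0.4,0,0,0],
    [0,0,-0.4,0,0,0],
    [0,0,-0.3,0,0,0],
    [0,0,0,0,0,0]
  ]
}}

```text
time: 65.6
tool_pos: [0.5217, 0.139, 0.2847]
tcp_rot: [3.14, -0.001, 1.57]
ft_force: [-0.4, 0.0, -1.6]
grip_width: 0.0183
grip_force: 39.2
```

```bash
python3 d.py .5835 -.0478 .28 1.5717
```

```text
now [0.5217 0.139  0.2847] [ 3.14e+00 -1.00e-03  1.57e+00] q3 [-1.3   0.09  1.05  1.67 -0.08  1.42 -0.25] turn [ 0.0005 -0.0005 -0.0009] then shift [-1.557  0.514  0.039]
```

Emit:
{"name": "send_rows", "arguments": {
  "plan": [
    [-0.26,0.086,0,0,0,0],
    [-0.26,0.086,0,0,0,0],
    [-0.26,0.086,0,0,0,0],
    [-0.26,0.086,0,0,0,0],
    [-0.26,0.086,0,0,0,0],
    [-0.26,0.086,0,0,0,0],
    [0,0,0.15,0,0,0],
    [0,0,0.15,0,0,0],
    [0,0,0,0,0,0],
    [0,0,0,0,0,0]
  ]
}}

```text
time: 66.85
tool_pos: [0.582, -0.0475, 0.2464]
tcp_rot: [-3.139, 0.002, 1.571]
ft_force: [0.4, 0.7, -1.4]
grip_width: 0.0185
grip_force: 39.2
```

```bash
python3 d.py .584 -.0478 .212 1.5717; python3 - <<'E'
from h import *
a=snapshot("scene")
m=blobs(a,(0,150,60),(8,255,255),40,(240,130,360,260))[1]; c=max(cv2.findContours(m,0,1)[0],key=cv2.contourArea); e=cv2.fitEllipse(cv2.convexHull(c));z=state()["tool_pos"][2]-.029+.015;print(e,z,cast("scene",*e[0],z))
E
```

```text
now [ 0.582  -0.0475  0.2464] [-3.139e+00  2.000e-03  1.571e+00] q3 [-0.88  0.31  1.1   1.63 -0.28  1.38  0.26] turn [-0.0013  0.0008 -0.0001] then shift [-0.002  0.016  0.287]
((294.24383544921875, 179.95993041992188), (40.12400436401367, 53.67072677612305), 87.93582153320312) 0.2327484752876013 [ 0.58602457 -0.05211208  0.23274848]
```

Emit:
{"name": "send_rows", "arguments": {
  "plan": [
    [-0.002,0.016,0.1,0,0,0],
    [0,0,0.1,0,0,0],
    [0,0,0.06,0,0,0],
    [0,0,0.03,0,0,0],
    [0,0,0,0,0,0],
    [0,0,0,0,0,0]
  ]
}}

```text
time: 67.65
tool_pos: [0.5835, -0.0487, 0.2127]
tcp_rot: [-3.138, 0.0, 1.57]
ft_force: [-9.4, 2.0, 15.8]
grip_width: 0.0185
grip_force: 41.5
```

Emit:
{"name": "send_rows", "arguments": {
  "plan": [
    [0,0,0,0,0,0],
    [0,0,0,0,0,0],
    [0,0,0,0,0,0],
    [0,0,0,0,0,0],
    [0,0,-0.2,0,0,0],
    [0,0,-0.4,0,0,0],
    [0,0,-0.3,0,0,0],
    [-0.4,-0.1,0,0,0,0],
    [-0.4,-0.1,0,0,0,0],
    [-0.4,-0.1,0,0,0,0],
    [0,0,0,0,0,0],
    [0,0,0,0,0,0]
  ],
  "jaw": 50
}}

```text
time: 69.15
tool_pos: [0.5482, -0.1922, 0.3198]
tcp_rot: [-3.139, 0.001, 1.57]
ft_force: [-0.1, 0.9, 0.9]
grip_width: 0.0427
grip_force: 0.0
```

```bash
python3 t.py; python3 - <<'E'
from h import *
a=snapshot("scene");b=snapshot("top")
m=blobs(a,(0,150,100),(8,255,255),40,(240,130,360,260))[1]; c=max(cv2.findContours(m,0,1)[0],key=cv2.contourArea); print("cover now",cv2.fitEllipse(cv2.convexHull(c)),"(start 294.56 189.77, 39.3x52.85, 88.4)")
for n,i in(("scene",a),("top",b)):
  j=cv2.imread(f"pics/{n}0.png")[:,:,::-1]
  for k,r in({"scene":dict(can=(380,150,420,200),vial=(383,212,405,240),lens1=(390,240,425,275),lens2=(310,278,342,312)),"top":dict(can=(208,164,244,202))}[n]).items(): print(k,np.abs(i[r[1]:r[3],r[0]:r[2]].astype(int)-j[r[1]:r[3],r[0]:r[2]]).mean().round(1))
E
```

```text
tcp [ 0.5487 -0.191   0.3196] 0.0428
scene [(35, [0.475, -0.395])]
top []
scoop [] []
ptr [([363.2, 135.7], 10, [361, 134, 6, 5])]
cover now ((294.51214599609375, 190.19720458984375), (39.45448303222656, 52.63896179199219), 88.93514251708984) (start 294.56 189.77, 39.3x52.85, 88.4)
can 6.7
vial 6.5
lens1 6.7
lens2 6.6
can 10.9
```

```bash
python3 -c "
from plant import *
print(hand_in())"
```

```text
the job is handed in; nothing more can be done
None
```

I handed the job in. My last camera checks showed the five-cylinder batch in the jar, the empty scoop on the pan, the cover on the funnel and one spare in the tray. The can, capped jar and lens had not moved. No verdict came back, and I inferred the count of five because no other brass was in view.

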